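# Pin the fixture plate and press a soft-jaw pad home

### The job

Drop the two steel dowel pins one after the other into the two bores of the grey steel fixture plate, all the way down, and let go of them. Then slide the white nylon pad on the plate up to the pins and, with one diagonal push, press it flat down on the plate and with its tall back square against both pins at once. Finish while still holding that push (about 15 N towards the pins and 8 N down is plenty), and leave the dial indicator, magnetic base and tap wrench where they are.

Things in the scene. Friction and masses are not known exactly. Their poses are not given: they have to be found in the camera images.
- plate: Grey steel fixture plate fixed to the bench, 170 (its x) x 180 (its y) x 32 mm high, turned up to 0.45 rad either way. Origin: centre of its underside; z up. Two upright blind bores near its far (+x) edge, 70 mm apart, each 17.5 mm in diameter and 25 mm deep, open at the plate's top.
- bore_left (a point): Centre of the floor of the bore at the plate's +y side: 50 mm along +x, 35 mm along +y, 7 mm up in the plate's frame; the mouth is 25 mm above it.
- bore_right (a point): Centre of the floor of the bore at the plate's -y side: 50 mm along +x, 35 mm along -y, 7 mm up in the plate's frame; the mouth is 25 mm above it.
- pin_a: Plain steel dowel pin, 16 mm in diameter, 70 mm long, about 0.11 kg, its lowest 5 mm tapering to 12 mm, standing upright and loose on the bench to the left of the plate. Origin: centre of its foot; z along the pin. Fully home in a bore it stands 45 mm above the plate. Either pin goes in either bore.
- pin_b: The second dowel pin, the same as pin_a, standing loose further from the robot.
- pad: White nylon soft-jaw pad, L section, 0.085 kg, loose on the plate, askew up to 0.2 rad. Foot 45 (x) x 130 (y) x 10 mm thick; upright wall on its +x edge, 10 mm thick, top 32 mm above the underside. Origin: centre of the foot's underside; wall from x = 12.5 to 22.5 mm (back), open foot top from x = -22.5 to 12.5. The back faces the bores. Home, it touches both pins, which give 1 to 2 mm; friction about 0.6.
- pad_back (a point): Middle of the back face of the pad's wall, 22.5 mm along the pad's +x and 16 mm above its underside. At the start it is 40 to 80 mm short of the row of bores; home, it is about 42 to 46 mm along the plate's +x.
- indicator: Bystander: chrome dial indicator lying on the bench, 58 mm dial, 22 mm thick, stem along its -x to 76 mm from the origin. Origin: centre of the dial's underside.
- magbase: Bystander: black magnetic base 58 x 50 x 55 mm with a steel post to 80 mm, beyond the plate and to its left. Origin: centre of its underside.
- tapwrench: Bystander: steel tap wrench lying on the bench, 200 mm long along its x, 18 mm high. Origin: under its middle.
Things that resemble listed ones, but are neither listed nor needed, are in the scene too. What is shaped like the pad but brown is not meant.

How it is judged:
By the outcome, as a careful person would: the job done as asked, in the order asked, and still so for the second after the job is handed in, while the arm keeps its last pose, push and grip.
It also fails if it takes over 72 s, if anything falls off the work surface, if the arm or the gripper's body presses on something with over 40 N, if the wrist force passes 120 N, or if a joint passes its speed limit or range.

### The arm

A 6-joint arm with a two-finger parallel gripper is mounted at the origin on the work surface. World frame = base frame: x ahead of the robot, y to its left, z up, the work surface at z = 0. Lengths are in m, angles in degrees, forces in N, time in s.
With the tool pointing down it reaches from about 0.375 to 0.9 m from the base axis. Payload 3.1 kg.
Tool frame: the origin (TCP) lies midway between the tips of the shut fingers; the grasp point (between the pads) lies 19 mm behind it; x points along the fingers, z is the direction in which the jaws open and shut, and the axes are right-handed (so a half turn about x gives the same grasp; the last joint's range is limited). The gripper opens to 87 mm and grips with 3 to 60 N. Pads are 19 mm wide; open, the fingers measure 117 mm over their backs; the gripper's body (75 mm by 190 mm) begins 51 mm behind the grasp point.
Start: joints at [-86.66, 30.224, 82.088, -0, 67.689, -10.227], TCP at [0.147, -0.608, 0.196] pointing down, gripper open.
Joint ranges: [-176.69, 176.69], [-43.24, 126.21], [12.49, 139.97], [-82, 262], [0, 151.66], [-163.58, 163.58]. Speed limits (degrees/s): [159.86, 159.86, 180, 180, 180, 180].

### API

Orientations are given as a 3x3 rotation matrix whose columns are the frame's x, y, z axes.
In Python, from rig import * gives the robot as it stands.
- The arm moves only by the tool play_rows, never from a script. Its argument "rows" is a list that holds one entry, the list of rows, each a list of 7 numbers: the shift along the tool's x, y, z in m, then the turn, a rotation vector about the tool's x, y, z in degrees, then the finger opening in m, from 0 to 0.087. A call has 1 to 12 rows; each row is the pose to reach, as a shift and turn from the pose commanded when the call began, along the tool's axes at that moment; what a row does not reach only later rows make up. A row lasts 1/10 s, in which the tool goes at most 50 mm and 8.59 degrees, less where a joint would pass 70% of its speed; a pose out of reach is approached as far as the arm can. A call with a gripper value outside its range is refused whole. The fingers move at their own pace and stop on an object; the grip force is fixed at half the most. Time passes only in rows, so rows that repeat a pose let the fingers close. It gives the time, the measured TCP pose, the force and the opening at its end, in the units of the state.
- read_state(): the state, without advancing time (a new reading comes with each control period).
- capture(name): name is "scene" or "top" or "wrist"; returns a dict with "pixels" (400x640x3 uint8, red, green, blue), "intrinsics" (3x3 intrinsics, pixels), "rvec" (rotation vector, rad) and "tvec" (3), from world to camera coordinates, as OpenCV has them. Camera axes: x right, y down, z forward; pixel columns grow to the right and rows downward; lengths in m; the calibration is good to about 2 mm. A picture is of the moment at which its call begins. There is no depth.
- hand_in(): hands the job in, once; it reports no verdict.
Trained networks look in the newest picture that a camera, given by its name, has taken for a name from the list of things; names that differ only in an ending like _2 or _b are one class to them, and where a whole thing is asked for, a point or a joint stands for the part that bears it (a point fixed in the world has none). Each returns a list of dicts, best first, with "p" (0 to 1); they miss things now and then, are a little off and sometimes report something else, mostly with a low value. They report only what shows in the picture. A call takes as long as a camera call. They do not tell look-alikes from the thing itself.
- trace(camera, target): "mask" (400x640 bool, what is visible of it) and "at" ([column, row] in pixels, amid what is visible of it).
The state is a dict: "time_s": time; "joint_positions": joint angles; "qvel": joint speeds; "tau": joint torques, N m; "position": TCP position; "tcp_rot": TCP orientation; "force": force on the tool from outside, world axes, zero at the start; "moment": the same for the moment, N m; "opening": opening from 0.0 (shut) to 1.0 (fully open).
Only numpy, scipy, OpenCV 4.12 (cv2) and the standard library are available. Lean on these libraries where they do the work, as an engineer would, in place of code of your own. Each camera call takes 0.05 s, during which the arm holds its last target.

## Working session

There is one attempt and no reset: what is moved stays moved. The work goes in short steps, Python scripts to look and compute and a tool call to move; the robot and the scene stay as the last step left them, time stands still between calls to the robot, and variables do not carry over. Pictures are saved under pics/ and viewed, and the job is handed in when it is done.

Besides the shell and the picture viewer there is one more tool, called as name(argument=value, ...) on one line, values as JSON. play_rows: Moves the arm, as the interface text tells. Its arguments: {"type":"object","properties":{"rows":{"type":"array"}},"required":["rows"]}

```bash
ls; mkdir -p pics; python3 - <<'E'
from rig import *
import cv2,numpy as np
print(read_state())
for n in ["scene","top","wrist"]:
    c=capture(n); cv2.imwrite(f"pics/{n}0.png",c["pixels"][:,:,::-1]); print(n,c["intrinsics"],c["rvec"],c["tvec"])
    R=cv2.Rodrigues(np.array(c["rvec"]))[0]; print(-R.T@np.array(c["tvec"]).ravel())
E
```

```text
pics
{'time_s': 0.0, 'joint_positions': array([-8.66611321e+01,  3.02784312e+01,  8.21565403e+01,  1.93702139e-04,
        6.76874275e+01, -1.02274149e+01]), 'qvel': array([-0.04712908, -0.11146894, -0.07327224,  0.0122722 ,  0.03135546,
       -0.06963461]), 'tau': array([ 1.93703556e-03, -4.40037668e+01, -1.76590508e+01,  6.35377318e-02,
        5.83585293e-02, -1.62466481e-04]), 'position': array([ 0.14658855, -0.60676362,  0.19517656]), 'tcp_rot': array([[-1.21296338e-04,  9.72099533e-01,  2.34568718e-01],
       [ 2.13281873e-03,  2.34568438e-01, -9.72097268e-01],
       [-9.99997718e-01,  3.82380715e-04, -2.10176438e-03]]), 'force': array([0.45112416, 0.49706683, 0.87948875]), 'moment': array([-0.012706  , -0.01229033, -0.00969643]), 'opening': 0.9971604041228914}
scene [[387.62124099   0.         320.89291946]
 [  0.         387.62124099 199.33993303]
 [  0.           0.           1.        ]] [ 0.84471437  2.49130049 -1.14451128] [ 0.45355863 -0.14010741  1.39368302]
[1.06231724 0.63334993 0.79877896]
top [[365.27144156   0.         319.21695783]
 [  0.         365.27144156 193.0119219 ]
 [  0.           0.           1.        ]] [ 2.16309497 -2.14990483  0.11484759] [-0.03080237  0.5493306   1.02181981]
[ 0.42694223 -0.03856406  1.07845341]
wrist [[318.88929283   0.         323.1178893 ]
 [  0.         318.88929283 196.0169904 ]
 [  0.           0.           1.        ]] [-2.26905368  1.78717521  0.27720002] [-0.62542894 -0.03728233  0.39271251]
[ 0.22722001 -0.58893801  0.38509418]
```

View pics/scene0.png

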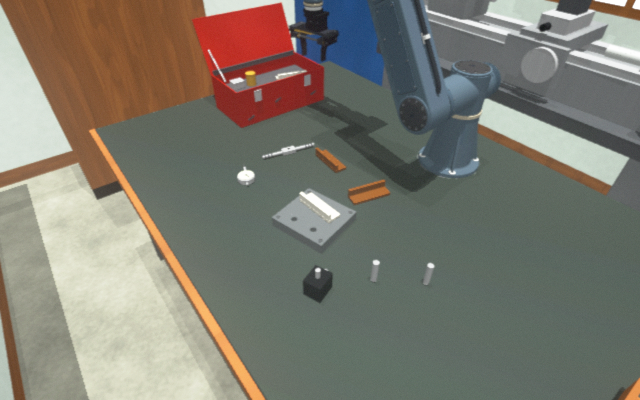

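View pics/top0.png

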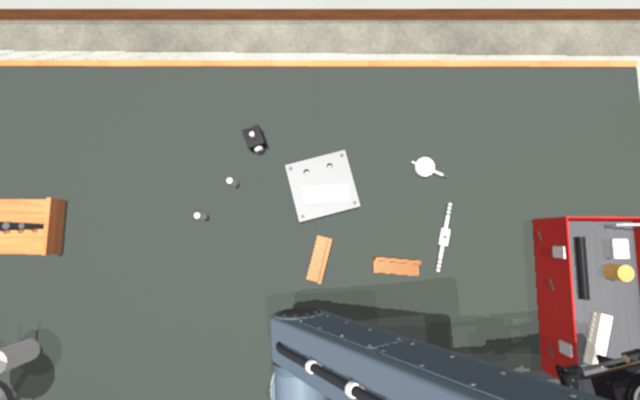

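View pics/wrist0.png

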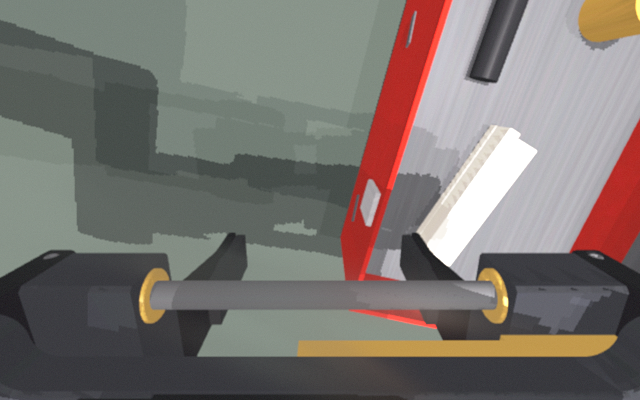

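Candidates: the pins are at top (232,182) and (200,216). The magbase post at (258,150) is not a pin. The pad is the white one on the plate at top (327,193); the brown ones at (319,259) and (397,266) and the white piece in the red toolbox are look-alikes. The plate is at (322,186).

```bash
cat > h.py <<'E'
from rig import *
import cv2,numpy as np
from scipy.optimize import least_squares,minimize
def cam(c):
    R=cv2.Rodrigues(np.array(c["rvec"],float))[0]; return np.array(c["intrinsics"]),R,np.array(c["tvec"],float).ravel()
def proj(c,P):
    K,R,t=cam(c); p=(np.atleast_2d(P)@R.T+t)@K.T; return p[:,:2]/p[:,2:]
def toz(c,uv,z):
    K,R,t=cam(c); C=-R.T@t; d=(R.T@np.linalg.inv(K)@np.c_[np.atleast_2d(uv),np.ones(len(np.atleast_2d(uv)))].T).T
    return C+d*((z-C[2])/d[:,2])[:,None]
def box(x0,x1,y0,y1,z0,z1): return np.array([[x,y,z] for x in (x0,x1) for y in (y0,y1) for z in (z0,z1)])
def pose2(P,x,y,a,z=0):
    c,s=np.cos(a),np.sin(a); return P@np.array([[c,s,0],[-s,c,0],[0,0,1]])+[x,y,z]
def save(c,name,crop=None,scale=1):
    im=c["pixels"][:,:,::-1].copy()
    if crop: u0,v0,u1,v1=crop; im=im[v0:v1,u0:u1]
    cv2.imwrite(f"pics/{name}.png",cv2.resize(im,None,fx=scale,fy=scale,interpolation=cv2.INTER_CUBIC))
def sil(c,polys,S=4):
    m=np.zeros((400*S,640*S),np.uint8)
    for P in polys:
        h=cv2.convexHull(((proj(c,P)+.5)*S-.5).astype(np.float32)); cv2.fillConvexPoly(m,np.round(h*16).astype(np.int32),1,shift=4)
    return cv2.resize(m.astype(np.float32),(640,400),interpolation=cv2.INTER_AREA)
E
python3 - <<'E'
from h import *
import pickle
D={}
for n in ["scene","top"]:
    c=capture(n); D[n]={"c":c}
    for t in ["plate","pin_a","pad","bore_left","magbase","indicator","tapwrench"]:
        r=trace(n,t); D[n][t]=r
        print(n,t,[(round(x["p"],2),np.round(x["at"],1),int(x["mask"].sum())) for x in r])
pickle.dump(D,open("d0.pkl","wb"))
save(D["top"]["c"],"topcrop",(180,110,380,290),4)
save(D["scene"]["c"],"scenecrop",(230,170,450,310),3.5)
E
```

```text
scene plate [(0.63, array([314. , 220.6]), 2681)]
scene pin_a [(0.63, array([427. , 274.9]), 159), (0.57, array([375.8, 273.1]), 129), (0.22, array([310.6, 221.9]), 2550)]
scene pad [(0.75, array([316.6, 206. ]), 550), (0.62, array([370.1, 192. ]), 661), (0.58, array([329.6, 160.4]), 343)]
scene bore_left [(0.72, array([314.3, 220.4]), 2545)]
scene magbase [(0.84, array([319. , 282.6]), 792)]
scene indicator [(0.74, array([247.1, 176.7]), 234), (0.4, array([425.1, 273.3]), 120)]
scene tapwrench [(0.51, array([289.7, 150.7]), 269)]
top plate [(0.78, array([322.3, 182.4]), 2955)]
top pin_a [(0.62, array([232.3, 181.1]), 43), (0.43, array([199.6, 216.9]), 59)]
top pad [(0.73, array([320.4, 258.4]), 716), (0.73, array([394.2, 269.6]), 741), (0.65, array([327.9, 197.4]), 825), (0.29, array([323.8, 182.1]), 2879)]
top bore_left [(0.58, array([318.9, 180.1]), 2920)]
top magbase [(0.78, array([253.1, 139. ]), 457)]
top indicator [(0.95, array([424.4, 168.4]), 371)]
top tapwrench [(0.96, array([445.3, 239.4]), 303)]
```

View pics/topcrop.png

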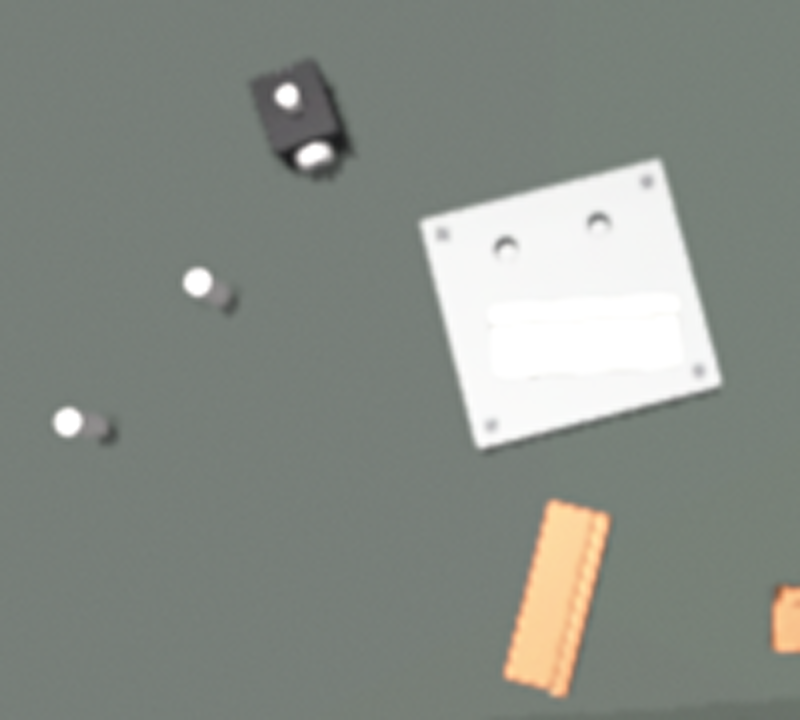

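View pics/scenecrop.png

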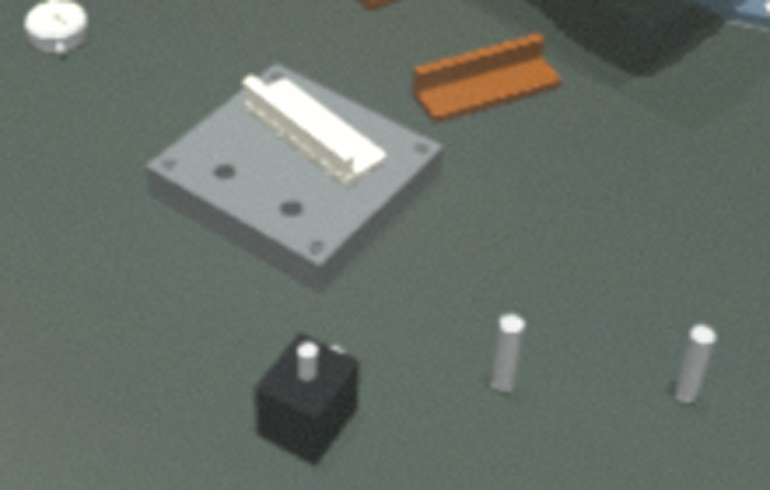

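The crops confirm my choices: plate with two open bores at top px (306,171) and (329,165), the white pad on it with its wall towards the bores, and two free pins. Now measure.

```bash
cat > m.py <<'E'
from h import *
import pickle
D=pickle.load(open("d0.pkl","rb")); ct,cs=D["top"]["c"],D["scene"]["c"]
f=lambda a,o,s:(np.array(a,float)+.5)/s-.5+o
T=lambda a:f(a,[180,110],4); S=lambda a:f(a,[230,170],3.5)
C=np.array([[.085,-.09,.032],[.085,.09,.032],[-.085,.09,.032],[-.085,-.09,.032]])
tc=T([[660,159],[419,219],[479,450],[722,382]])
sc=S([[150,165],[320,263],[442,147],[278,65]])
def r(p,which):
    o=[]
    if "t" in which:o.append(proj(ct,pose2(C,*p))-tc)
    if "s" in which:o.append(proj(cs,pose2(C,*p))-sc)
    return np.concatenate(o).ravel()
for w in ["t","s","ts"]:
    s=least_squares(r,[.5,0,.2],args=(w,)); print(w,np.round(s.x,4),np.round(s.fun,1))
B=pose2(np.array([[.05,.035,.032],[.05,-.035,.032]]),*s.x);print("bores",B,proj(ct,B),proj(cs,B))
pt=T([[198,282],[68,422]]);ps=S([[512,323],[702,334]]);pf=S([[504,388],[687,400]])
print("pins top",toz(ct,pt,.07)); print("scene",toz(cs,ps,.07),toz(cs,pf,.0))
# pad: wall top corners in scene/top
E
python3 m.py
```

```text
t [ 0.5729 -0.0356  0.2662] [-0.3 -0.1  0.4  0.6 -0.  -0.7 -0.1  0.2]
s [ 0.5696 -0.0336  0.2552] [-0.7 -0.   0.   0.4  0.7 -0.2 -0.  -0.5]
ts [ 0.5713 -0.0346  0.262 ] [-0.5  0.5  0.1  1.  -0.6 -0.2 -0.5  0.9 -1.3  0.3 -0.4  0.5 -0.  -0.4
 -0.9 -0.5]
bores [[ 0.61052895  0.01217103  0.032     ]
 [ 0.62865922 -0.05544031  0.032     ]] [[305.72295399 172.07296399]
 [329.02281211 166.03827264]] [[312.66660958 228.97601564]
 [293.56746098 218.43767541]]
pins top [[0.57996004 0.22450621 0.07      ]
 [0.48151089 0.31126141 0.07      ]]
scene [[0.57808112 0.22714889 0.07      ]
 [0.48065816 0.31395106 0.07      ]] [[0.57872207 0.22908706 0.        ]
 [0.48109025 0.31720541 0.        ]]
```

```bash
cat >> h.py <<'E'
def delta(pos,yaw=None,tilt=0):
    """shift (tool axes) and rotvec deg to reach measured world pos, tool y at angle yaw, tip pushed forward by tilt deg"""
    from scipy.spatial.transform import Rotation as Ro
    s=read_state(); R=np.array(s["tcp_rot"]); d=R.T@(np.array(pos)-s["position"])
    y=np.array([np.cos(yaw),np.sin(yaw),0]); x=np.array([0,0,-1.]); T=np.c_[x,y,np.cross(x,y)]
    T=T@Ro.from_rotvec([0,0,np.radians(tilt)]).as_matrix()
    rv=np.degrees(Ro.from_matrix(R.T@T).as_rotvec())
    print("t",round(s["time_s"],2),"pos",np.round(s["position"],4),"shift",np.round(d,4),"rot",np.round(rv,2),"F",np.round(s["force"],1),"op",round(s["opening"]*.087,4))
E
python3 -c "
from h import *
delta([.47,-.05,.30],.262)"
```

```text
t 0.95 pos [ 0.1466 -0.6076  0.1962] shift [-0.1039  0.4451 -0.4661] rot [-1.44  0.    0.  ] F [ 0.3 -0.4 -0.4] op 0.0867
```

play_rows(rows=[[[-0.104,0.05,-0.02,-1.45,0,0,0.06],[-0.104,0.445,-0.466,-1.45,0,0,0.06],[-0.104,0.445,-0.466,-1.45,0,0,0.06],[-0.104,0.445,-0.466,-1.45,0,0,0.06],[-0.104,0.445,-0.466,-1.45,0,0,0.06],[-0.104,0.445,-0.466,-1.45,0,0,0.06],[-0.104,0.445,-0.466,-1.45,0,0,0.06],[-0.104,0.445,-0.466,-1.45,0,0,0.06],[-0.104,0.445,-0.466,-1.45,0,0,0.06],[-0.104,0.445,-0.466,-1.45,0,0,0.06],[-0.104,0.445,-0.466,-1.45,0,0,0.06],[-0.104,0.445,-0.466,-1.45,0,0,0.06]]])

```text
time_s: 2.15
position: [0.4335, -0.1146, 0.2935]
tcp_rot: [[0.001, 0.966, 0.259], [-0.001, 0.259, -0.966], [-1.0, 0.001, 0.001]]
force: [1.0, -0.2, -0.0]
opening: 0.687
```

```bash
python3 -c "
from h import *
delta([.47,-.05,.30],.262)"
```

```text
t 2.15 pos [ 0.4335 -0.1146  0.2935] shift [-0.0065  0.052  -0.053 ] rot [-0.01  0.05 -0.05] F [ 1.  -0.2 -0. ] op 0.0598
```

play_rows(rows=[[[0,0.02,-0.025,0,0,0,0.06],[0,0.04,-0.045,0,0,0,0.06],[0,0.04,-0.045,0,0,0,0.06],[0,0.04,-0.045,0,0,0,0.06],[0,0.04,-0.045,0,0,0,0.06]]])

```text
time_s: 2.65
position: [0.4593, -0.0634, 0.2928]
tcp_rot: [[-0.0, 0.966, 0.258], [-0.0, 0.258, -0.966], [-1.0, -0.001, 0.0]]
force: [0.2, 0.3, 0.8]
opening: 0.687
```

```bash
python3 - <<'E'
from h import *
import pickle
c=capture("wrist"); save(c,"w1",None,1.25); pickle.dump(c,open("w1.pkl","wb"))
delta([.47,-.05,.30],.262)
x,y,a=.5713,-.0346,.262
C=np.array([[.085,-.09,.032],[.085,.09,.032],[-.085,.09,.032],[-.085,-.09,.032],[.05,.035,.032],[.05,-.035,.032]])
print(np.round(proj(c,pose2(C,x,y,a)),1))
E
```

```text
t 2.7 pos [ 0.4593 -0.0635  0.2929] shift [-0.0071  0.0138 -0.0103] rot [-0.08  0.01  0.02] F [ 0.3 -0.1 -0.8] op 0.0599
[[395.5  -5.5]
 [249.7  -5.3]
 [258.3 134. ]
 [387.2 133.8]
 [295.   26.2]
 [350.3  26.1]]
```

View pics/w1.png

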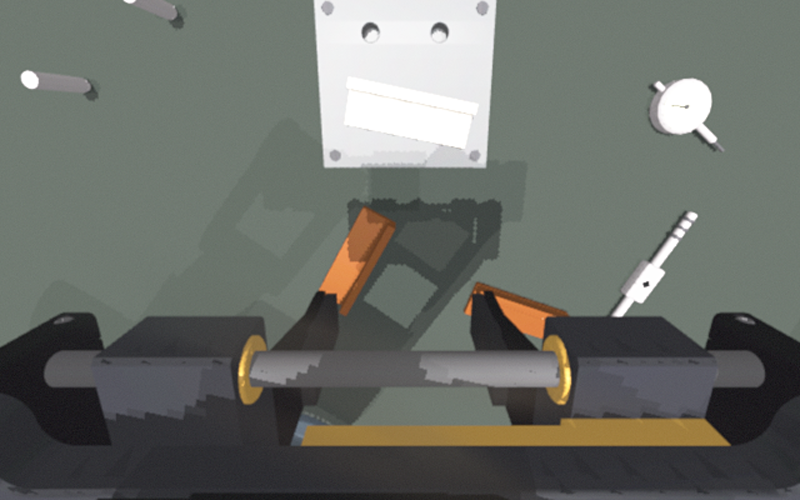

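```bash
python3 - <<'E'
from h import *
import pickle
c=pickle.load(open("w1.pkl","rb")); s=read_state(); R=s["tcp_rot"];p=s["position"]
for q in [[0,0,0],[-.019,0,0],[.032,0,0],[-.07,0,0]]: print(q,proj(c,p+R@np.array(q)))
K,Rc,t=cam(c); print("cam in tool",R.T@(-Rc.T@t-p),"fwd",R.T@Rc[2])
print("pin",toz(c,[24,63],.07))
delta([.485,.20,.20],.262)
E
```

```text
[0, 0, 0] [[321.39504934 229.26204376]]
[-0.019, 0, 0] [[321.26468716 242.22211294]]
[0.032, 0, 0] [[321.56945441 211.92341185]]
[-0.07, 0, 0] [[320.74698934 293.68949204]]
cam in tool [-0.189769    0.08269664  0.00088143] fwd [ 0.95321797 -0.30228168  0.00113207]
pin [[0.48227478 0.31183341 0.07      ]]
t 2.7 pos [ 0.4593 -0.0635  0.2929] shift [ 0.0928  0.0928 -0.248 ] rot [-0.08  0.01  0.02] F [ 0.3 -0.1 -0.8] op 0.0599
```

play_rows(rows=[[[0.03,0.03,-0.05,0,0,0,0.06],[0.06,0.06,-0.1,0,0,0,0.06],[0.08,0.08,-0.15,0,0,0,0.06],[0.092,0.09,-0.2,0,0,0,0.06],[0.092,0.094,-0.235,0,0,0,0.06],[0.092,0.094,-0.248,0,0,0,0.06],[0.092,0.094,-0.248,0,0,0,0.06],[0.092,0.094,-0.248,0,0,0,0.06]]])

```text
time_s: 3.5
position: [0.4863, 0.2007, 0.2007]
tcp_rot: [[-0.0, 0.966, 0.26], [-0.001, 0.26, -0.966], [-1.0, -0.001, 0.001]]
force: [0.5, -0.3, 0.1]
opening: 0.687
```

```bash
python3 - <<'E'
from h import *
import pickle
c=capture("wrist"); save(c,"w2",None,1.25); pickle.dump(c,open("w2.pkl","wb"))
r=trace("wrist","pin_a"); print([(round(x["p"],2),x["at"],x["mask"].sum()) for x in r])
delta([.485,.20,.20],.262)
for X in ([.58,.226],[.4815,.3125]): print(proj(c,[X+[.07],X+[0]]))
E
```

```text
[(0.96, [223.7, 150.8], np.int64(473)), (0.52, [323.8, 79.8], np.int64(245))]
t 3.6 pos [0.4868 0.1997 0.2011] shift [ 0.0011 -0.0017 -0.0007] rot [-0.1   0.03 -0.01] F [ 0.  -1.1 -0.1] op 0.0599
[[321.40586661  78.82288513]
 [321.61529876  81.71146112]]
[[213.80963019 155.23099663]
 [232.43016789 144.87496576]]
```

View pics/w2.png

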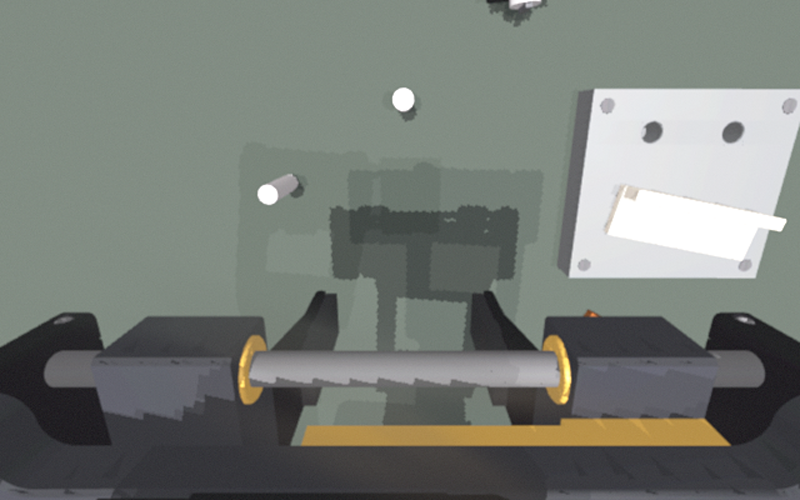

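```bash
python3 - <<'E'
from h import *
import pickle
c=pickle.load(open("w2.pkl","rb")); f=lambda a:(np.array(a,float)+.5)/1.25-.5
print("pins",toz(c,f([[403,99],[268,194]]),.07))
Q=f([[795,89],[593,89],[570,277],[756,278]]); C=np.array([[.085,-.09,.032],[.085,.09,.032],[-.085,.09,.032],[-.085,-.09,.032]])
Q=Q[1:];C=C[1:]
s=least_squares(lambda p:(proj(c,pose2(C,*p))-Q).ravel(),[.57,-.035,.26]);print(s.x,s.fun)
print(pose2(np.array([[.05,.035,.032],[.05,-.035,.032]]),*s.x), toz(c,f([[652,132],[733,132]]),.032))
c=pickle.load(open("w1.pkl","rb"))
Q=f([[324,167],[487,167],[371,32.5],[439,32.5]])
C=np.array([[-.085,.09,.032],[-.085,-.09,.032],[.05,.035,.032],[.05,-.035,.032]])
s=least_squares(lambda p:(proj(c,pose2(C,*p))-Q).ravel(),[.57,-.035,.26]);print(s.x,s.fun)
delta([.5795,.2255,.036],.262)
E
```

```text
pins [[0.57998138 0.22512107 0.07      ]
 [0.48176126 0.31204196 0.07      ]]
[ 0.57210884 -0.0367525   0.26695248] [ 0.83062666  0.50116549 -0.35266623  0.40278764 -0.60651235 -1.14202558]
[[ 0.61110505  0.01019743  0.032     ]
 [ 0.62957056 -0.05732312  0.032     ]] [[ 0.61157238  0.01028195  0.032     ]
 [ 0.62978605 -0.05758817  0.032     ]]
[ 0.57218112 -0.03623035  0.26334267] [ 0.59003593  0.26882167 -0.85391008 -0.07029933 -0.28972943 -0.04040247
  0.52912344 -0.17610573]
t 3.6 pos [0.4868 0.1997 0.2011] shift [ 0.1651  0.0962 -0.0012] rot [-0.1   0.03 -0.01] F [ 0.  -1.1 -0.1] op 0.0599
```

play_rows(rows=[[[0.03,0.03,0,0,0,0,0.06],[0.06,0.06,-0.001,0,0,0,0.06],[0.09,0.09,-0.001,0,0,0,0.06],[0.1,0.097,-0.001,0,0,0,0.06],[0.1,0.097,-0.001,0,0,0,0.06],[0.13,0.097,-0.001,0,0,0,0.06],[0.16,0.097,-0.001,0,0,0,0.06],[0.169,0.097,-0.001,0,0,0,0.06],[0.169,0.097,-0.001,0,0,0,0.06]]])

```text
time_s: 4.5
position: [0.5784, 0.2265, 0.032]
tcp_rot: [[-0.002, 0.966, 0.258], [-0.001, 0.258, -0.966], [-1.0, -0.002, -0.0]]
force: [0.2, -0.3, 0.4]
opening: 0.692
```

```bash
python3 - <<'E'
from h import *
c=capture("wrist"); save(c,"w3",(200,100,440,320),3)
delta([.580,.225,.032],.264)
E
```

```text
t 4.55 pos [0.5797 0.2269 0.0331] shift [ 0.0011 -0.0002  0.002 ] rot [-0.14  0.   -0.03] F [ 0.3 -0.2 -0.6] op 0.0602
```

View pics/w3.png

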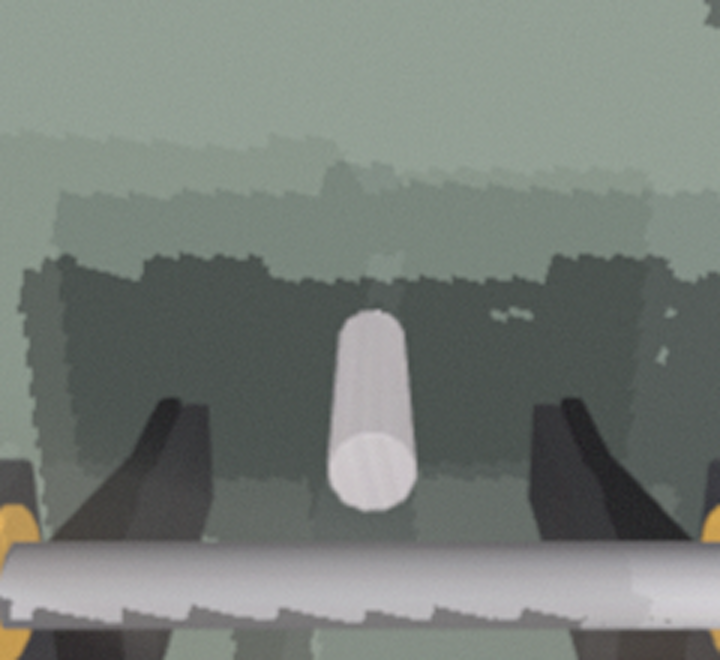

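The pin sits centred between the fingers (crop x 372 against finger midpoint 370). Close.

play_rows(rows=[[[0,0,0.001,0,0,0,0.03],[0,0,0.001,0,0,0,0.01],[0,0,0.001,0,0,0,0.005],[0,0,0.001,0,0,0,0.005],[0,0,0.001,0,0,0,0.005],[0,0,0.001,0,0,0,0.005],[0,0,0.001,0,0,0,0.005],[0,0,0.001,0,0,0,0.005]]])

```text
time_s: 5.35
position: [0.58, 0.2264, 0.0319]
tcp_rot: [[-0.0, 0.966, 0.259], [0.0, 0.259, -0.966], [-1.0, -0.0, -0.0]]
force: [0.1, -0.3, 1.1]
opening: 0.17
```

play_rows(rows=[[[-0.01,0,0.001,0,0,0,0.005],[-0.04,0,0.001,0,0,0,0.005],[-0.08,0,0.001,0,0,0,0.005],[-0.115,0,0.001,0,0,0,0.005],[-0.13,0,0.001,0,0,0,0.005],[-0.13,0,0.001,0,0,0,0.005]]])

```text
time_s: 5.95
position: [0.5823, 0.2258, 0.1656]
tcp_rot: [[0.007, 0.966, 0.259], [0.001, 0.259, -0.966], [-1.0, 0.007, 0.001]]
force: [-0.1, -1.0, -1.4]
opening: 0.172
```

```bash
python3 - <<'E'
from h import *
import pickle
W=capture("wrist"); save(W,"w4",(200,100,440,320),3); s=read_state()
T=capture("top"); S=capture("scene"); save(T,"t4",(190,130,270,210),8); save(S,"s4",(320,180,440,280),6)
pickle.dump((W,T,S,s),open("g1.pkl","wb"))
p=s["position"];R=s["tcp_rot"]; print(p,R)
for c,n,o,k in ((W,"w",(200,100),3),(T,"t",(190,130),8),(S,"s",(320,180),6)):
    print(n,np.round((proj(c,[p+R@np.array(q) for q in ([.032,0,0],[-.038,0,0])])-o)*k,0))
delta([.629,-.057,.16],.264)
E
```

```text
[0.58084194 0.22553004 0.16341656] [[ 2.84176154e-03  9.65829444e-01  2.59162902e-01]
 [ 5.19015105e-04  2.59162489e-01 -9.65833596e-01]
 [-9.99995827e-01  2.87917823e-03  2.35197925e-04]]
w [[364. 339.]
 [362. 475.]]
t [[262. 370.]
 [200. 333.]]
s [[343. 389.]
 [361. 259.]]
t 6.1 pos [0.5791 0.2251 0.1608] shift [ 0.0008 -0.0249  0.2854] rot [-0.11 -0.01  0.15] F [-0.4 -0.4 -1.3] op 0.0145
```

View pics/w4.png

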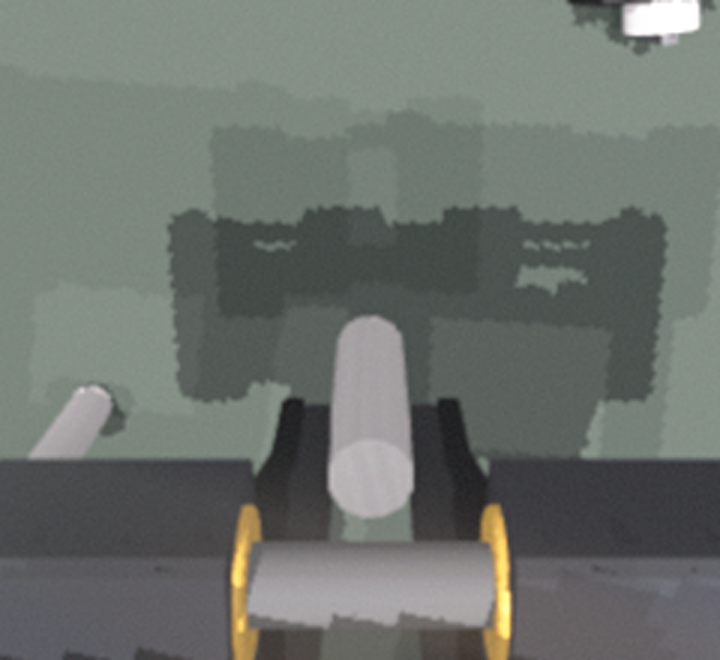

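View pics/s4.png

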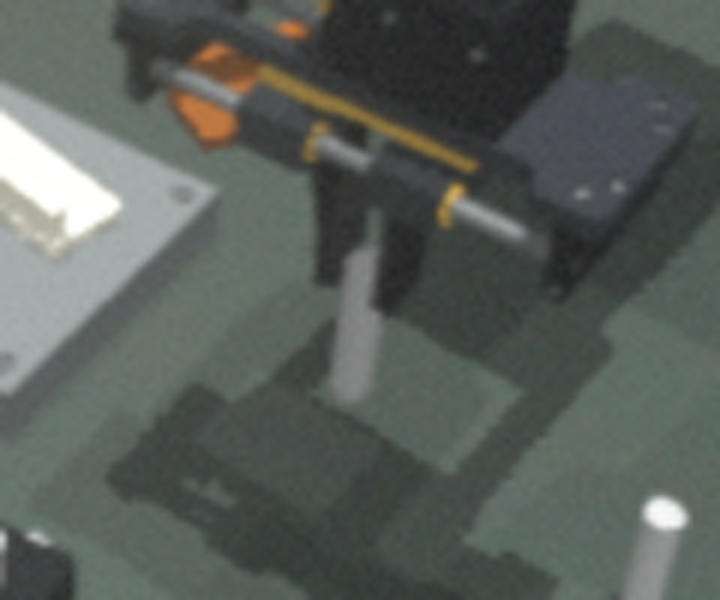

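play_rows(rows=[[[0,-0.002,0.02,0,0,0.1,0.005],[0,-0.006,0.06,0,0,0.1,0.005],[0,-0.01,0.105,0,0,0.1,0.005],[0,-0.014,0.15,0,0,0.1,0.005],[0,-0.018,0.195,0,0,0.1,0.005],[0,-0.022,0.235,0,0,0.1,0.005],[0,-0.025,0.265,0,0,0.1,0.005],[0,-0.025,0.28,0,0,0.1,0.005],[0,-0.025,0.284,0,0,0.1,0.005],[0.03,-0.025,0.284,0,0,0.1,0.005],[0.06,-0.025,0.284,0,0,0.1,0.005],[0.06,-0.025,0.284,0,0,0.1,0.005]]])

```text
time_s: 7.3
position: [0.6251, -0.0524, 0.0972]
tcp_rot: [[-0.01, 0.965, 0.261], [0.004, 0.261, -0.965], [-1.0, -0.008, -0.006]]
force: [-1.2, -0.2, -1.5]
opening: 0.171
```

```bash
python3 - <<'E'
from h import *
import pickle
W=capture("wrist"); s=read_state(); save(W,"w5",(200,100,440,320),3)
T=capture("top"); S=capture("scene"); save(S,"s5",(250,170,350,250),7)
pickle.dump((W,T,S,s),open("g2.pkl","wb"))
delta([.629,-.0563,.16],.264)
E
```

```text
t 7.45 pos [ 0.6302 -0.0542  0.1026] shift [-0.0574 -0.0016  0.0017] rot [-0.03  0.   -0.15] F [ 1.3 -0.5 -0.1] op 0.0149
```

View pics/w5.png

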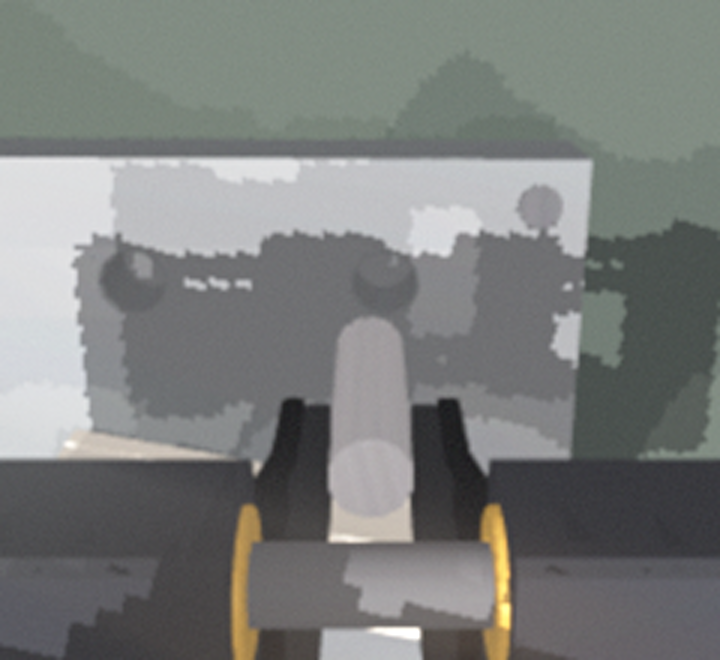

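View pics/s5.png

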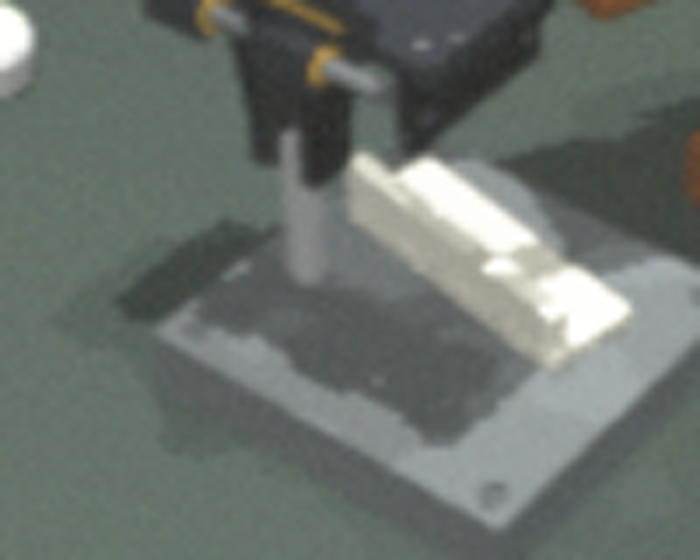

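play_rows(rows=[[[0.015,0,0.001,0,0,0,0.005],[0.023,0,0.001,0,0,0,0.005],[0.023,0,0.001,0,0,0,0.005],[0.023,0,0.001,0,0,0,0.005],[0.023,0,0.001,0,0,0,0.005],[0.023,0,0.001,0,0,0,0.005]]])

```text
time_s: 8.05
position: [0.6303, -0.0565, 0.0793]
tcp_rot: [[0.003, 0.966, 0.259], [0.0, 0.259, -0.966], [-1.0, 0.002, 0.0]]
force: [-0.2, -0.1, -1.4]
opening: 0.169
```

```bash
python3 - <<'E'
from h import *
import pickle
s=read_state();W=capture("wrist"); save(W,"w6",(240,160,400,290),5)
pickle.dump((W,s),open("g3.pkl","wb"))
p=s["position"];R=s["tcp_rot"]
for q in ([.032,0,0],[-.038,0,0]): print(np.round((proj(W,p+R@np.array(q))-(240,160))*5))
delta([.629,-.0563,.16],.264)
delta([.629,-.0563,.16],.264)
E
```

```text
[[407. 259.]]
[[404. 489.]]
t 8.1 pos [ 0.6303 -0.0564  0.0793] shift [-0.0807 -0.001  -0.0004] rot [-0.11  0.02 -0.14] F [ 0.6  0.5 -0.3] op 0.0149
t 8.1 pos [ 0.6303 -0.0564  0.0793] shift [-0.0807 -0.001  -0.0004] rot [-0.11  0.02 -0.14] F [ 0.6  0.5 -0.3] op 0.0149
```

View pics/w6.png

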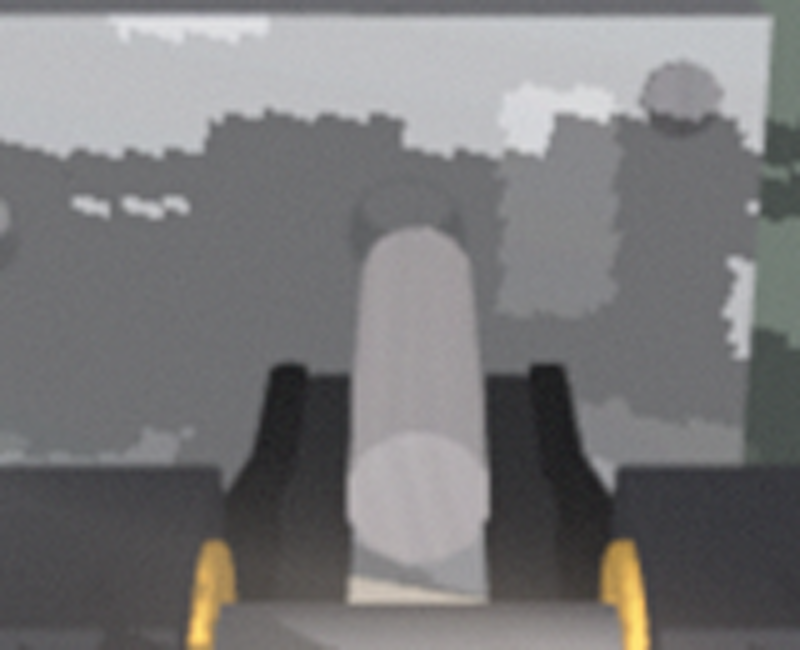

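```bash
cat > bore.py <<'E'
from h import *
import pickle
def analyse(W,s,top_obs,footfar_obs,bore_u,bore_far_v,h=.032,iters=1):
    """all full-image px. top_obs (u,v) centre of top disc; footfar v of far foot edge; bore_u centre, far edge v of mouth"""
    p=s["position"];R=s["tcp_rot"]
    K,Rc,t=cam(W); Rt=Rc@R # tool->cam
    # unknown camera shift in tool z (dz) and pin offset dy in tool: solve from top disc
    def P(q,sh): return proj(W,p+R@(np.array(q)+sh))[0]
    f=lambda x: P([-(.07-h),0,0],np.array([0,x[1],x[0]]))-top_obs
    x=least_squares(f,[0,0]).x
    print("pin offset in cam frame z,y mm",x*1e3,"foot far pred v",P([h,.006,0],np.array([0,x[1],x[0]])),"obs",footfar_obs)
    # bore mouth far edge
    g=lambda b: [toP(b,0)[0]-bore_u, toP(b,.00875)[1]-bore_far_v]
    def toP(b,e):
        d=R.T@np.array([0,0,.032]) # plane
        q=p+R@np.array([0,b[1]+e,b[0]]); q=q.copy(); q[2]=.032; return proj(W,q)[0]
    b=least_squares(g,[0,0]).x
    print("bore in cam frame z,y mm",b*1e3); 
    # tool x axis drift going down
    D=(p[2]-h-.032); drift=R[:,0]*0
    print("needed tool shift y,z mm", (b[1]-x[1])*1e3,(b[0]-x[0])*1e3)
E
python3 - <<'E'
from bore import *
W,s=pickle.load(open("g3.pkl","rb"))
f=lambda a:(np.array(a,float)+.5)/5-.5
F=lambda u,v:f([u,v])+[240,160]
analyse(W,s,F(418,497),F(416,228)[1],F(406,0)[0],F(0,177)[1])
E
```

```text
pin offset in cam frame z,y mm [ 1.29794793 -0.70911736] foot far pred v [323.07238748 205.09780039] obs 205.2
bore in cam frame z,y mm [-0.46119698 -0.35137982]
needed tool shift y,z mm 0.35773754123379753 -1.7591449064984628
```

play_rows(rows=[[[0.004,0.0004,-0.0017,0,0,-0.15,0.005],[0.011,0.0004,-0.0017,0,0,-0.15,0.005],[0.011,0.0004,-0.0017,0,0,-0.15,0.005],[0.014,0.0004,-0.0017,0,0,-0.15,0.005],[0.017,0.0004,-0.0017,0,0,-0.15,0.005],[0.019,0.0004,-0.0017,0,0,-0.15,0.005],[0.02,0.0004,-0.0017,0,0,-0.15,0.005],[0.02,0.0004,-0.0017,0,0,-0.15,0.005]]])

```text
time_s: 8.9
position: [0.6298, -0.0545, 0.0587]
tcp_rot: [[-0.001, 0.966, 0.259], [-0.0, 0.259, -0.966], [-1.0, -0.001, -0.0]]
force: [-0.1, 0.8, -1.5]
opening: 0.173
```

```bash
python3 - <<'E'
from h import *
import pickle
s=read_state();W=capture("wrist"); save(W,"w7",(240,160,400,290),5)
print(s["force"],s["moment"])
delta([.629,-.0563,.039],.264)
E
```

```text
[-0.06641188  0.77390821 -1.46471254] [ 0.02687794 -0.00537034  0.03604899]
t 8.95 pos [ 0.63   -0.0546  0.0589] shift [ 0.0199 -0.0014  0.0014] rot [-0.11 -0.    0.05] F [-0.3 -1.  -0.6] op 0.0149
```

View pics/w7.png

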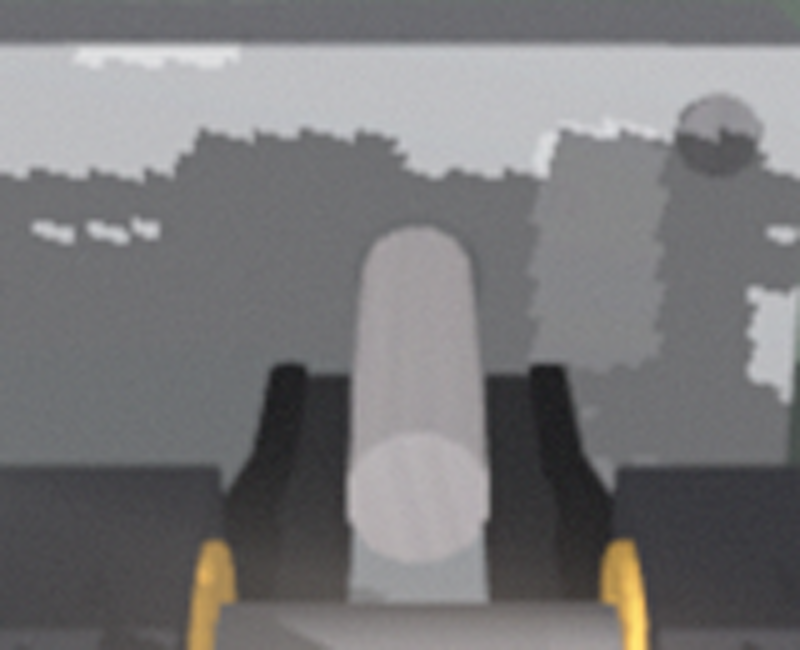

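play_rows(rows=[[[0.003,0,0,0,0,0,0.005],[0.006,0,0,0,0,0,0.005],[0.006,0,0,0,0,0,0.005]]])

```text
time_s: 9.25
position: [0.6295, -0.0544, 0.0523]
tcp_rot: [[-0.002, 0.966, 0.259], [0.0, 0.259, -0.966], [-1.0, -0.002, -0.001]]
force: [-0.4, 0.3, -0.9]
opening: 0.17
```

Going in without force; continue.

play_rows(rows=[[[0.003,0,0,0,0,0,0.005],[0.006,0,0,0,0,0,0.005],[0.009,0,0,0,0,0,0.005],[0.0115,0,0,0,0,0,0.005],[0.0115,0,0,0,0,0,0.005],[0.0115,0,0,0,0,0,0.005]]])

```text
time_s: 9.85
position: [0.6299, -0.0546, 0.0413]
tcp_rot: [[-0.001, 0.966, 0.259], [-0.0, 0.259, -0.966], [-1.0, -0.001, -0.0]]
force: [0.2, 0.2, -0.8]
opening: 0.17
```

play_rows(rows=[[[0.001,0,0,0,0,0,0.005],[0.0018,0,0,0,0,0,0.005],[0.0018,0,0,0,0,0,0.005],[0.0018,0,0,0,0,0,0.02],[0.0018,0,0,0,0,0,0.025],[0.0018,0,0,0,0,0,0.025],[0.0018,0,0,0,0,0,0.025]]])

```text
time_s: 10.55
position: [0.6301, -0.0546, 0.0398]
tcp_rot: [[-0.0, 0.966, 0.259], [-0.0, 0.259, -0.966], [-1.0, -0.001, 0.0]]
force: [0.2, -0.1, 0.4]
opening: 0.28
```

play_rows(rows=[[[-0.01,0,0,0,0,0,0.025],[-0.03,0,0,0,0,0,0.025],[-0.06,0,0,0,0,0,0.03],[-0.1,0,0,0,0,0,0.04],[-0.12,0,0,0,0,0,0.06],[-0.12,0,0,0,0,0,0.06],[-0.12,0,0,0,0,0,0.06]]])

```text
time_s: 11.25
position: [0.6299, -0.0545, 0.1602]
tcp_rot: [[-0.0, 0.966, 0.259], [-0.0, 0.259, -0.966], [-1.0, -0.0, 0.0]]
force: [0.2, 0.4, -0.6]
opening: 0.624
```

```bash
python3 - <<'E'
from h import *
import pickle
W=capture("wrist"); save(W,"w8",(160,60,480,300),2.5)
S=capture("scene"); save(S,"s8",(250,170,350,250),7)
pickle.dump((W,S,read_state()),open("g4.pkl","wb"))
delta([.45,.302,.165],.264)
E
```

```text
t 11.35 pos [ 0.6288 -0.0542  0.1583] shift [-0.0058 -0.0804 -0.3904] rot [-0.11 -0.08  0.19] F [-0.4  0.8 -0.1] op 0.0579
```

View pics/w8.png

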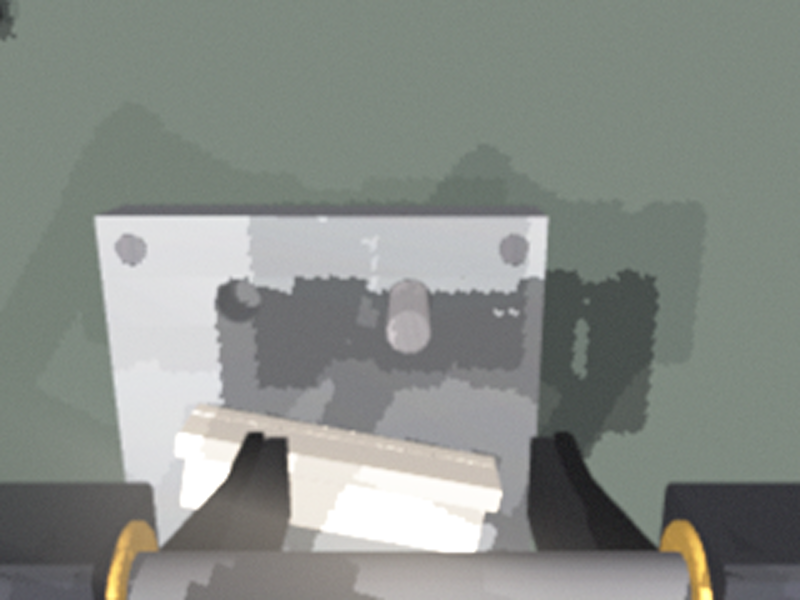

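View pics/s8.png

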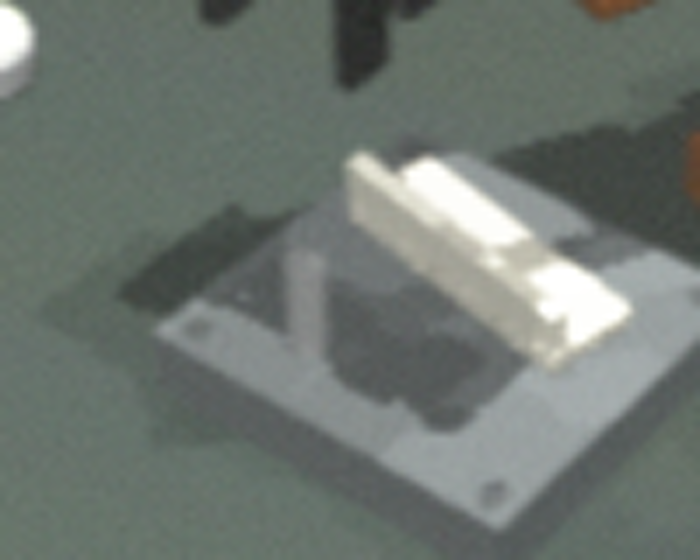

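play_rows(rows=[[[0,-0.005,-0.04,0,0,0,0.06],[0,-0.011,-0.088,0,0,0,0.06],[0,-0.017,-0.136,0,0,0,0.06],[0,-0.023,-0.184,0,0,0,0.06],[0,-0.029,-0.232,0,0,0,0.06],[0,-0.035,-0.28,0,0,0,0.06],[0,-0.041,-0.328,0,0,0,0.06],[0,-0.046,-0.366,0,0,0,0.06],[0,-0.049,-0.394,0,0,0,0.06],[0,-0.049,-0.394,0,0,0,0.06],[0,-0.049,-0.394,0,0,0,0.06],[0,-0.049,-0.394,0,0,0,0.06]]])

```text
time_s: 12.55
position: [0.4807, 0.3122, 0.1588]
tcp_rot: [[-0.002, 0.966, 0.258], [-0.001, 0.258, -0.966], [-1.0, -0.002, 0.001]]
force: [0.3, 0.4, -0.0]
opening: 0.691
```

```bash
python3 - <<'E'
from h import *
import pickle
s=read_state();W=capture("wrist"); save(W,"w9",(160,60,480,300),2.5)
r=trace("wrist","pin_a"); print([(round(x["p"],2),x["at"],x["mask"].sum()) for x in r])
for x in r[:1]:
    print("top px",np.argwhere(x["mask"]).min(0),np.argwhere(x["mask"]).max(0))
delta([.4808,.3131,.032],.262)
print((proj(W,[[.4815,.3133,.07],[.4815,.3133,0]])-[160,60])*2.5)
W,S,s=pickle.load(open("g4.pkl","rb"));print("pin exp",(proj(S,[[.630,-.0546,.077],[.63,-.0546,.032]])-[250,170])*7)
E
```

```text
[(0.85, [322.3, 182.1], np.int64(433))]
top px [167 314] [197 329]
t 12.65 pos [0.4811 0.312  0.1592] shift [ 0.1272  0.0002 -0.0012] rot [-0.1   0.02  0.1 ] F [ 0.3 -0.6 -0.7] op 0.0599
[[401.50478514 321.57859923]
 [402.41111364 277.37685902]]
pin exp [[298.6062224  259.66341962]
 [303.4353995  341.54843254]]
```

View pics/w9.png

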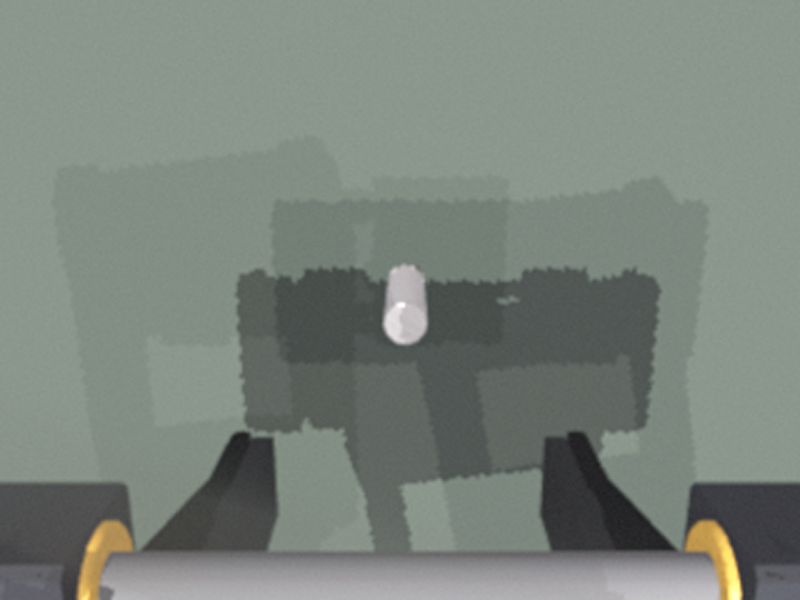

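play_rows(rows=[[[0.04,0,-0.001,0,0,0,0.06],[0.08,0,-0.001,0,0,0,0.06],[0.115,0,-0.001,0,0,0,0.06],[0.127,0,-0.001,0,0,0,0.06],[0.127,0,-0.001,0,0,0,0.06],[0.127,0,-0.001,0,0,0,0.06]]])

```text
time_s: 13.25
position: [0.4816, 0.3142, 0.0336]
tcp_rot: [[0.001, 0.966, 0.258], [0.001, 0.258, -0.966], [-1.0, 0.001, -0.0]]
force: [0.7, 0.2, 0.3]
opening: 0.686
```

```bash
python3 - <<'E'
from h import *
W=capture("wrist"); save(W,"w10",(200,100,440,320),3)
delta([.4808,.3131,.032],.264)
E
```

```text
t 13.3 pos [0.4819 0.3145 0.0342] shift [ 0.0022 -0.0014  0.0011] rot [-0.14 -0.02 -0.14] F [ 0.3  0.4 -0.5] op 0.0596
```

View pics/w10.png

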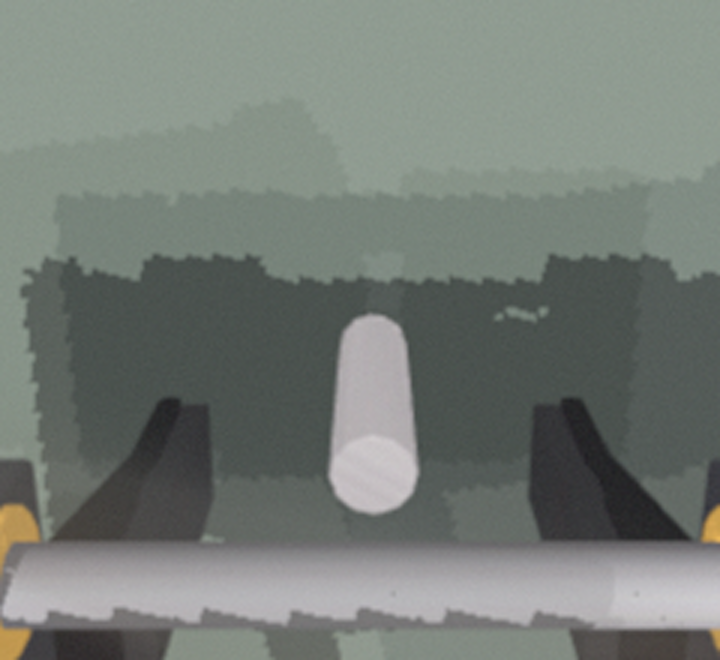

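Again centred. Close with a small trim, then lift.

play_rows(rows=[[[0.001,-0.001,0.001,0,0,0,0.03],[0.001,-0.001,0.001,0,0,0,0.01],[0.001,-0.001,0.001,0,0,0,0.005],[0.001,-0.001,0.001,0,0,0,0.005],[0.001,-0.001,0.001,0,0,0,0.005],[0.001,-0.001,0.001,0,0,0,0.005],[0.001,-0.001,0.001,0,0,0,0.005],[0.001,-0.001,0.001,0,0,0,0.005]]])

```text
time_s: 14.1
position: [0.4796, 0.3131, 0.0316]
tcp_rot: [[-0.001, 0.966, 0.259], [-0.0, 0.259, -0.966], [-1.0, -0.001, -0.0]]
force: [-0.9, -0.2, 1.1]
opening: 0.169
```

play_rows(rows=[[[-0.01,0,0,0,0,0,0.005],[-0.04,0,0,0,0,0,0.005],[-0.08,0,0,0,0,0,0.005],[-0.115,0,0,0,0,0,0.005],[-0.13,0,0,0,0,0,0.005],[-0.13,0,0,0,0,0,0.005],[-0.13,0,0,0,0,0,0.005]]])

```text
time_s: 14.8
position: [0.4791, 0.3128, 0.1616]
tcp_rot: [[-0.001, 0.966, 0.259], [-0.0, 0.259, -0.966], [-1.0, -0.001, 0.0]]
force: [0.4, 0.2, -1.6]
opening: 0.168
```

```bash
python3 - <<'E'
from h import *
delta([.6113,.0129,.165],.264)
E
```

```text
t 14.8 pos [0.4791 0.3128 0.1616] shift [-0.0034  0.05    0.3239] rot [-0.11  0.    0.08] F [ 0.4  0.2 -1.6] op 0.0146
```

play_rows(rows=[[[0,0.003,0.02,0,0,0,0.005],[0,0.009,0.06,0,0,0,0.005],[0,0.016,0.105,0,0,0,0.005],[0,0.023,0.15,0,0,0,0.005],[0,0.03,0.195,0,0,0,0.005],[0,0.037,0.24,0,0,0,0.005],[0,0.043,0.28,0,0,0,0.005],[0,0.048,0.31,0,0,0,0.005],[0,0.05,0.324,0,0,0,0.005],[0,0.05,0.324,0,0,0,0.005],[0.03,0.05,0.324,0,0,0,0.005],[0.06,0.05,0.324,0,0,0,0.005]]])

```text
time_s: 16.0
position: [0.6113, 0.015, 0.1013]
tcp_rot: [[-0.0, 0.966, 0.26], [0.001, 0.26, -0.966], [-1.0, -0.0, -0.001]]
force: [0.5, 0.5, -1.5]
opening: 0.173
```

play_rows(rows=[[[0.015,0,0,0,0,0,0.005],[0.022,0,0,0,0,0,0.005],[0.022,0,0,0,0,0,0.005],[0.022,0,0,0,0,0,0.005],[0.022,0,0,0,0,0,0.005],[0.022,0,0,0,0,0,0.005]]])

```text
time_s: 16.6
position: [0.6126, 0.0131, 0.0807]
tcp_rot: [[0.001, 0.966, 0.259], [-0.0, 0.259, -0.966], [-1.0, 0.001, 0.001]]
force: [0.1, -0.6, -0.8]
opening: 0.163
```

```bash
python3 - <<'E'
from h import *
import pickle
s=read_state();W=capture("wrist"); save(W,"w11",(240,160,400,290),5)
pickle.dump((W,s),open("g5.pkl","wb"))
delta([.611,.0128,.039],.264)
E
```

```text
t 16.65 pos [0.6124 0.013  0.0806] shift [ 0.0415 -0.0015 -0.0002] rot [-0.11  0.04 -0.04] F [-1.6  0.1 -1. ] op 0.0146
```

View pics/w11.png

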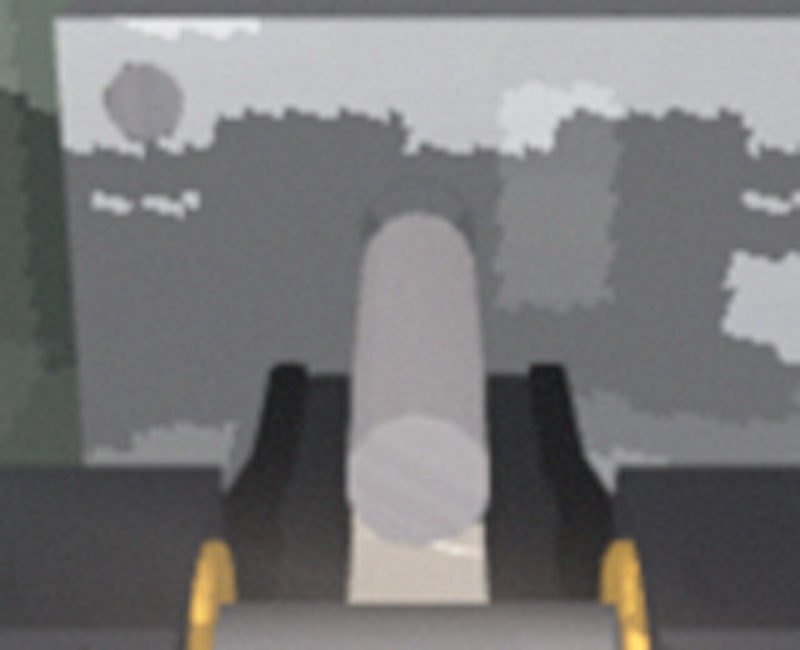

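```bash
python3 - <<'E'
from bore import *
W,s=pickle.load(open("g5.pkl","rb"))
f=lambda a:(np.array(a,float)+.5)/5-.5
F=lambda u,v:f([u,v])+[240,160]
analyse(W,s,F(419,481),F(416,212)[1],F(416.5,0)[0],F(0,175)[1],h=.0316)
E
```

```text
pin offset in cam frame z,y mm [1.39100375 1.39626793] foot far pred v [323.22025731 202.54139683] obs 202.0
bore in cam frame z,y mm [ 1.19687487 -0.54640951]
needed tool shift y,z mm -1.9426774429561868 -0.19412888500549794
```

play_rows(rows=[[[0.004,-0.0021,-0.0002,0,0,0,0.005],[0.012,-0.0021,-0.0002,0,0,0,0.005],[0.012,-0.0021,-0.0002,0,0,0,0.005],[0.015,-0.0021,-0.0002,0,0,0,0.005],[0.018,-0.0021,-0.0002,0,0,0,0.005],[0.02,-0.0021,-0.0002,0,0,0,0.005],[0.02,-0.0021,-0.0002,0,0,0,0.005]]])

```text
time_s: 17.35
position: [0.6095, 0.0127, 0.0592]
tcp_rot: [[-0.002, 0.966, 0.259], [-0.0, 0.259, -0.966], [-1.0, -0.002, -0.0]]
force: [0.2, 0.1, -1.2]
opening: 0.173
```

play_rows(rows=[[[0.003,0,0,0,0,0,0.005],[0.006,0,0,0,0,0,0.005],[0.006,0,0,0,0,0,0.005],[0.006,0,0,0,0,0,0.005]]])

```text
time_s: 17.75
position: [0.6097, 0.0127, 0.0535]
tcp_rot: [[-0.001, 0.966, 0.259], [-0.0, 0.259, -0.966], [-1.0, -0.001, -0.0]]
force: [0.5, 0.1, -0.7]
opening: 0.171
```

play_rows(rows=[[[0.003,0,0,0,0,0,0.005],[0.006,0,0,0,0,0,0.005],[0.009,0,0,0,0,0,0.005],[0.0125,0,0,0,0,0,0.005],[0.0125,0,0,0,0,0,0.005],[0.0125,0,0,0,0,0,0.005]]])

```text
time_s: 18.35
position: [0.6097, 0.0127, 0.0409]
tcp_rot: [[-0.001, 0.966, 0.259], [-0.0, 0.259, -0.966], [-1.0, -0.001, -0.0]]
force: [0.3, 0.2, -1.3]
opening: 0.171
```

play_rows(rows=[[[0.001,0,0,0,0,0,0.005],[0.0017,0,0,0,0,0,0.005],[0.0017,0,0,0,0,0,0.005],[0.0017,0,0,0,0,0,0.02],[0.0017,0,0,0,0,0,0.025],[0.0017,0,0,0,0,0,0.025],[0.0017,0,0,0,0,0,0.025]]])

```text
time_s: 19.05
position: [0.6099, 0.0127, 0.0396]
tcp_rot: [[-0.0, 0.966, 0.259], [-0.0, 0.259, -0.966], [-1.0, -0.001, 0.0]]
force: [0.3, 0.5, 0.4]
opening: 0.285
```

play_rows(rows=[[[-0.01,0,0,0,0,0,0.025],[-0.03,0,0,0,0,0,0.025],[-0.06,0,0,0,0,0,0.03],[-0.1,0,0,0,0,0,0.04],[-0.14,-0.04,0.03,0,0,0,0.04],[-0.16,-0.08,0.035,0,0,0,0.04],[-0.16,-0.11,0.035,0,0,0,0.04],[-0.16,-0.11,0.035,0,0,0,0.04],[-0.16,-0.11,0.035,0,0,0,0.04],[-0.16,-0.11,0.035,0,0,0,0.04]]])

```text
time_s: 20.05
position: [0.5139, -0.0496, 0.1999]
tcp_rot: [[0.001, 0.966, 0.259], [-0.001, 0.259, -0.966], [-1.0, 0.001, 0.001]]
force: [0.1, -0.5, -0.0]
opening: 0.458
```

```bash
python3 - <<'E'
from h import *
import pickle
s=read_state();W=capture("wrist"); save(W,"w12",(200,40,440,230),3.3)
S=capture("scene"); save(S,"s12",(250,170,350,250),7)
pickle.dump((W,S,s),open("g6.pkl","wb"))
delta([.55,-.04,.165],.264)
for n,c,o,k in (("w",W,[200,40],3.3),("s",S,[250,170],7)): print(n,(proj(c,[[.6293,-.0548,.077],[.611,.0128,.077],[.6293,-.0548,.032],[.611,.0128,.032]])-o)*k)
E
```

```text
t 20.15 pos [ 0.5138 -0.0494  0.1993] shift [0.0343 0.0374 0.0004] rot [-0.06  0.01  0.02] F [0.4 0.5 0.5] op 0.0398
w [[527.41948184  77.00944745]
 [273.19291758  77.66426713]
 [511.54627395  90.56717163]
 [290.09652941  91.14029715]]
s [[299.77132179 258.69109171]
 [437.44769179 331.90232733]
 [304.56793261 340.5689186 ]
 [438.65922641 414.22938341]]
```

View pics/w12.png

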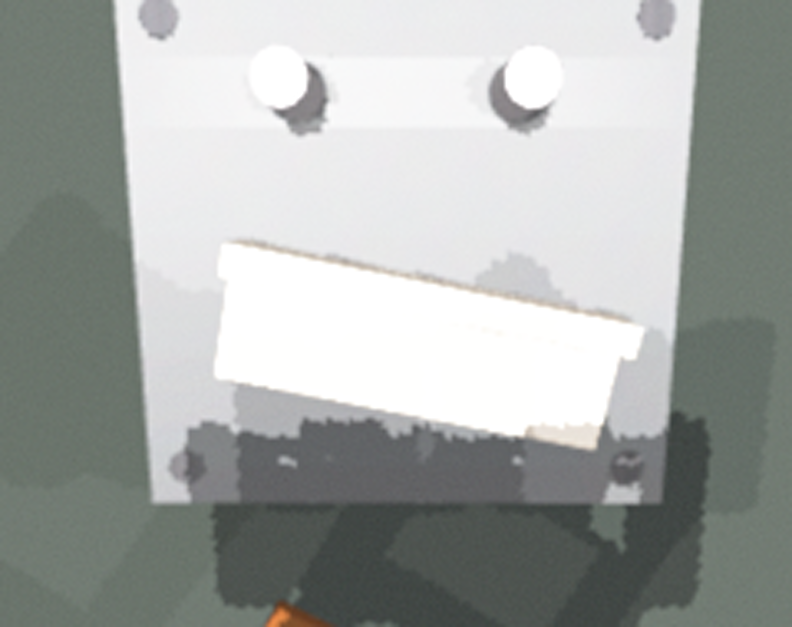

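View pics/s12.png

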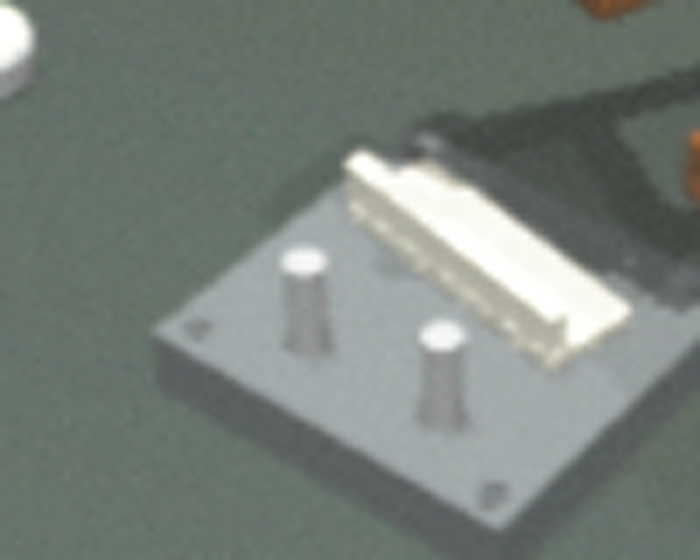

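```bash
cat > padfit.py <<'E'
from h import *
import pickle
def padfit(c,P3,px,x0=(.54,-.04,.1)):
    s=least_squares(lambda p:(proj(c,pose2(np.array(P3,float),*p,z=.032))-px).ravel(),x0); return s.x,s.fun
PC=[.571,-.0355,.264]
def toplate(x,y,a):
    c,s=np.cos(PC[2]),np.sin(PC[2]); d=np.array([x-PC[0],y-PC[1]]); return np.array([c*d[0]+s*d[1],-s*d[0]+c*d[1],a-PC[2]])
E
python3 - <<'E'
from padfit import *
W,S,s=pickle.load(open("g6.pkl","rb"))
f=lambda a:(np.array(a,float)+.5)/3.3-.5+np.array([200,40])
P=[[.0225,.065,.032],[.0225,-.065,.032],[.0125,.065,.032],[.0125,-.065,.032],[-.0225,.065,.01],[-.0225,-.065,.01]]
x,r=padfit(W,P,f([[222,241],[644,325],[218,275],[637,358],[215,379],[600,450]]))
print(x,np.round(r,1)); x[:2]-=.0013*np.array([.26,-.966]); print("corr",x,"plate",toplate(*x))
pts=pose2(np.array([[.0225,0,.016],[.0125,0,.01],[.0125,.04,.01],[.0125,-.04,.01]]),*x); print("wall front",[toplate(q[0],q[1],0)[:2] for q in pts])
R=s["tcp_rot"]
print(PC, "right bore plate",toplate(.6293,-.0548,0),toplate(.611,.0128,0))
E
```

```text
[ 0.54548737 -0.04746738  0.07233582] [ 0.6  0.6 -0.   0.1  0.4  0.5 -0.4 -0.2  0.4 -0.7 -1.2 -0.6]
corr [ 0.54514937 -0.04621158  0.07233582] plate [-0.02775013 -0.0035949  -0.19166418]
wall front [array([-0.00566214, -0.00788099]), array([-0.01547903, -0.00597606]), array([-0.00785931,  0.03329149]), array([-0.02309874, -0.0452436 ])]
[0.571, -0.0355, 0.264] right bore plate [ 0.05124391 -0.03384437 -0.264     ] [ 0.05121775  0.03618883 -0.264     ]
```

```bash
python3 - <<'E'
from h import *
delta([.5372,-.0434,.047],.264,3)
E
```

```text
t 20.15 pos [ 0.5138 -0.0494  0.1993] shift [0.1523 0.0242 0.0003] rot [-0.06  0.01  3.02] F [0.4 0.5 0.5] op 0.0398
```

play_rows(rows=[[[0.03,0.01,0,0,0,1,0.04],[0.07,0.02,0,0,0,2,0.04],[0.1,0.024,0,0,0,3,0.04],[0.115,0.024,0,0,0,3,0.04],[0.115,0.024,0,0,0,3,0.04],[0.115,0.024,0,0,0,3,0.04],[0.115,0.024,0,0,0,3,0.04]]])

```text
time_s: 20.85
position: [0.5371, -0.0435, 0.0853]
tcp_rot: [[0.052, 0.964, 0.26], [0.013, 0.259, -0.966], [-0.999, 0.053, 0.001]]
force: [-0.7, -0.1, 0.7]
opening: 0.459
```

```bash
python3 - <<'E'
from h import *
import pickle
s=read_state();W=capture("wrist"); save(W,"w13",(160,60,480,300),2.5)
S=capture("scene"); save(S,"s13",(250,150,350,240),7)
pickle.dump((W,S,s),open("g7.pkl","wb"))
delta([.5372,-.0434,.047],.264,3)
E
```

```text
t 20.95 pos [ 0.5369 -0.0436  0.0856] shift [ 0.0386 -0.0017 -0.0001] rot [-0.09  0.08 -0.08] F [-0.7  1.   0.8] op 0.0399
```

View pics/w13.png

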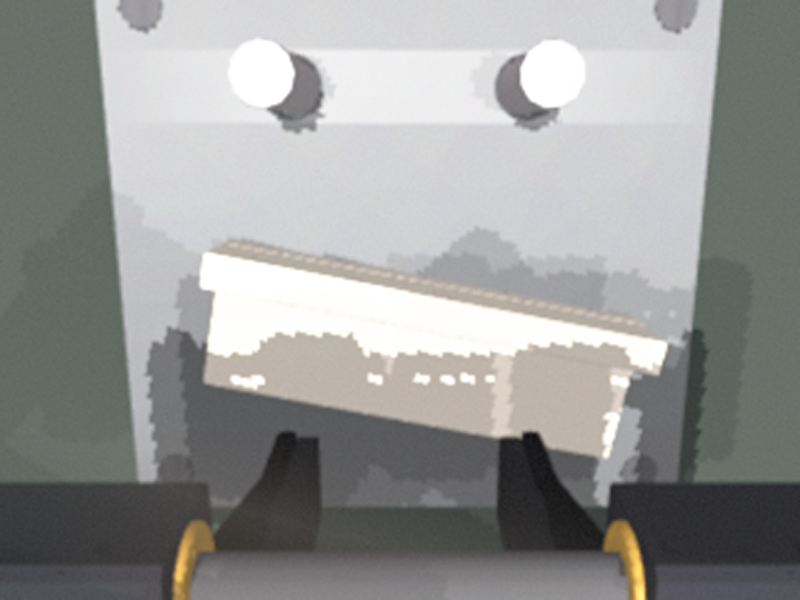

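View pics/s13.png

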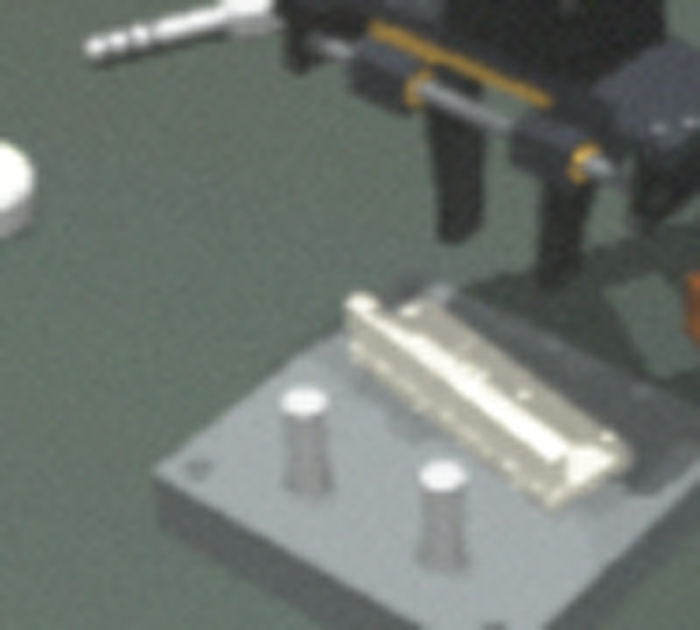

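play_rows(rows=[[[0.015,-0.001,0,0,0,0,0.04],[0.028,-0.0015,0,0,0,0,0.04],[0.036,-0.0015,0,0,0,0,0.04],[0.038,-0.0015,0,0,0,0,0.04],[0.038,-0.0015,0,0,0,0,0.04],[0.038,-0.0015,0,0,0,0,0.04]]])

```text
time_s: 21.55
position: [0.5367, -0.0434, 0.047]
tcp_rot: [[0.051, 0.965, 0.259], [0.013, 0.259, -0.966], [-0.999, 0.052, 0.001]]
force: [0.1, 0.1, 0.6]
opening: 0.458
```

```bash
python3 - <<'E'
from h import *
import pickle
s=read_state();W=capture("wrist"); save(W,"w14",(160,60,480,300),2.5)
S=capture("scene"); save(S,"s14",(250,150,350,240),7)
delta([.5372,-.0434,.047],.264,3)
E
```

```text
t 21.65 pos [ 0.5367 -0.0434  0.047 ] shift [0.0001 0.0005 0.0002] rot [-0.11  0.04 -0.01] F [ 0.  -0.7  0.2] op 0.0398
```

View pics/w14.png

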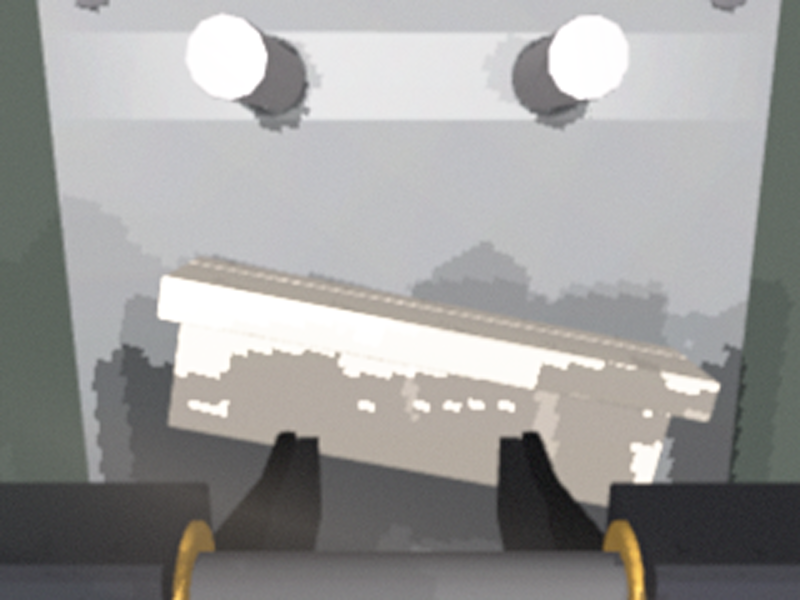

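View pics/s14.png

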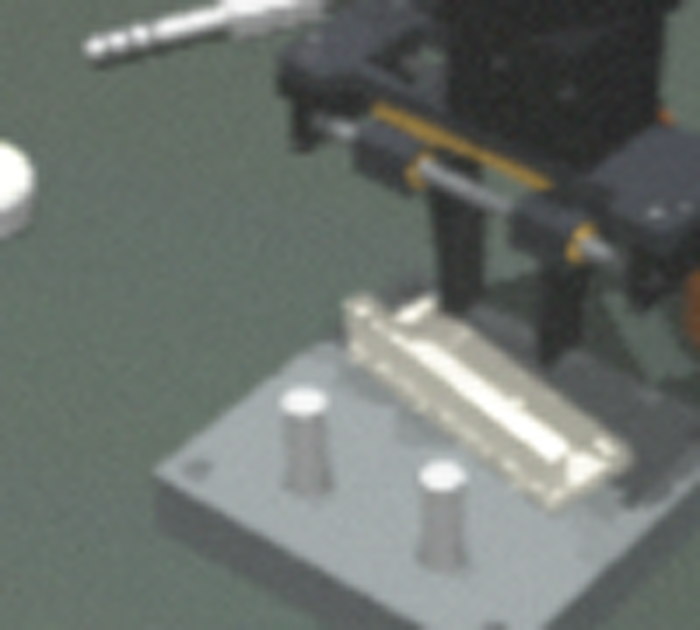

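```bash
python3 - <<'E'
from h import *
W=capture("wrist");s=read_state();p=s["position"];R=s["tcp_rot"]
for q in ([0,.0095,.02],[0,-.0095,.02],[0,0,.02],[0,0,-.02],[0,0.0095,-.02],[0,.0095,.035],[-.019,.0095,.02],[-.008,.0095,.02],[-.01,.0095,.02]): print(q,np.round((proj(W,p+R@np.array(q))[0]-[160,60])*2.5,1))
save(W,"w15",(240,160,400,290),5)
E
```

```text
[0, 0.0095, 0.02] [481.  388.7]
[0, -0.0095, 0.02] [479.1 456.5]
[0, 0, 0.02] [480.  423.1]
[0, 0, -0.02] [325.2 423.2]
[0, 0.0095, -0.02] [324.1 388.8]
[0, 0.0095, 0.035] [539.9 388.7]
[-0.019, 0.0095, 0.02] [488.3 418.2]
[-0.008, 0.0095, 0.02] [483.9 400.5]
[-0.01, 0.0095, 0.02] [484.7 403.5]
```

View pics/w15.png

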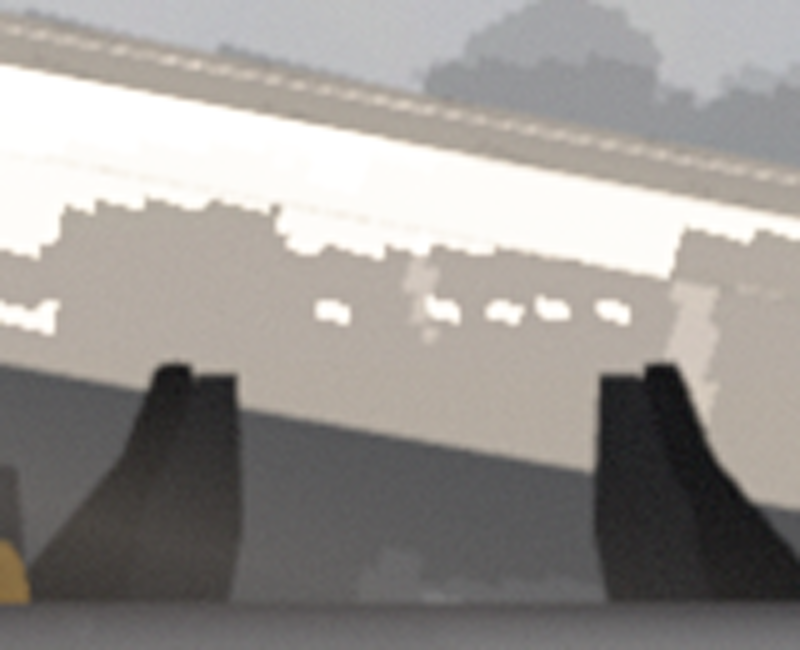

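```bash
python3 - <<'E'
from h import *
S=capture("scene");s=read_state();p=s["position"];R=s["tcp_rot"]
im=cv2.resize(S["pixels"][150:240,250:350,::-1],None,fx=7,fy=7,interpolation=cv2.INTER_CUBIC)
for x,col in ((0,(0,0,255)),(-.019,(0,255,0))):
  for sg in (1,-1):
    pts=(proj(S,[p+R@np.array([x,y,sg*z]) for y,z in ((.0095,.02),(.0095,.035),(-.0095,.035),(-.0095,.02))])-[250,150]+.5)*7
    cv2.polylines(im,[pts.astype(np.int32)],True,col,1)
cv2.imwrite("pics/s15.png",im)
E
```

```text
(no output)
```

View pics/s15.png

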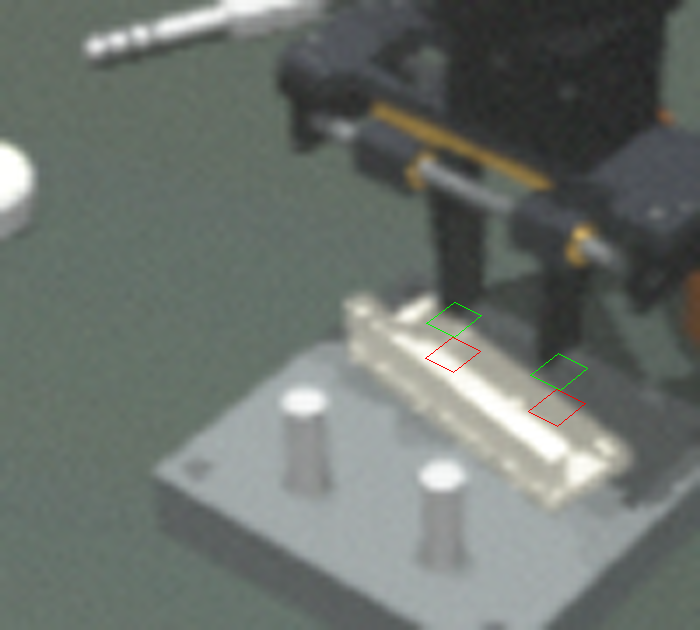

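Both views show the visible finger ends about 19 mm higher than the nominal TCP tip, so I will probe downward gently to find the real contact height.

play_rows(rows=[[[0.0015,0.0005,0,0,0,0,0.04],[0.003,0.001,0,0,0,0,0.04],[0.003,0.001,0,0,0,0,0.04],[0.003,0.001,0,0,0,0,0.04]]])

```text
time_s: 22.15
position: [0.5373, -0.0429, 0.0434]
tcp_rot: [[0.049, 0.965, 0.259], [0.013, 0.259, -0.966], [-0.999, 0.051, -0.0]]
force: [0.0, -0.9, 0.4]
opening: 0.458
```

play_rows(rows=[[[0.001,0,0,0,0,0,0.04],[0.0015,0,0,0,0,0,0.04],[0.0015,0,0,0,0,0,0.04],[0.0015,0,0,0,0,0,0.04]]])

```text
time_s: 22.55
position: [0.5374, -0.0429, 0.042]
tcp_rot: [[0.05, 0.965, 0.259], [0.013, 0.259, -0.966], [-0.999, 0.051, -0.0]]
force: [0.2, 0.3, -0.1]
opening: 0.461
```

play_rows(rows=[[[0.001,0,0,0,0,0,0.04],[0.0015,0,0,0,0,0,0.04],[0.0015,0,0,0,0,0,0.04],[0.0015,0,0,0,0,0,0.04]]])

```text
time_s: 22.95
position: [0.5374, -0.0429, 0.0405]
tcp_rot: [[0.05, 0.965, 0.259], [0.013, 0.259, -0.966], [-0.999, 0.051, -0.0]]
force: [-0.2, -0.1, 0.7]
opening: 0.46
```

play_rows(rows=[[[0.001,0,0,0,0,0,0.04],[0.002,0,0,0,0,0,0.04],[0.003,0,0,0,0,0,0.04],[0.003,0,0,0,0,0,0.04],[0.003,0,0,0,0,0,0.04]]])

```text
time_s: 23.45
position: [0.5376, -0.0429, 0.0374]
tcp_rot: [[0.05, 0.965, 0.259], [0.013, 0.259, -0.966], [-0.999, 0.051, -0.0]]
force: [-0.4, 0.7, 0.4]
opening: 0.461
```

play_rows(rows=[[[0.001,0,0,0,0,0,0.04],[0.002,0,0,0,0,0,0.04],[0.003,0,0,0,0,0,0.04],[0.003,0,0,0,0,0,0.04],[0.003,0,0,0,0,0,0.04]]])

```text
time_s: 23.95
position: [0.5377, -0.0428, 0.0344]
tcp_rot: [[0.05, 0.965, 0.259], [0.013, 0.259, -0.966], [-0.999, 0.051, -0.0]]
force: [-0.3, 0.4, -0.4]
opening: 0.46
```

```bash
python3 - <<'E'
from h import *
import pickle
s=read_state();W=capture("wrist"); save(W,"w16",(240,160,400,290),5)
S=capture("scene"); save(S,"s16",(250,150,350,240),7)
delta([.5372,-.0434,.047],.264,3)
E
```

```text
t 24.05 pos [ 0.5378 -0.0428  0.0345] shift [-0.0125 -0.0001  0.0004] rot [-0.11  0.01  0.05] F [ 0.5 -0.3  0.5] op 0.0401
```

View pics/w16.png

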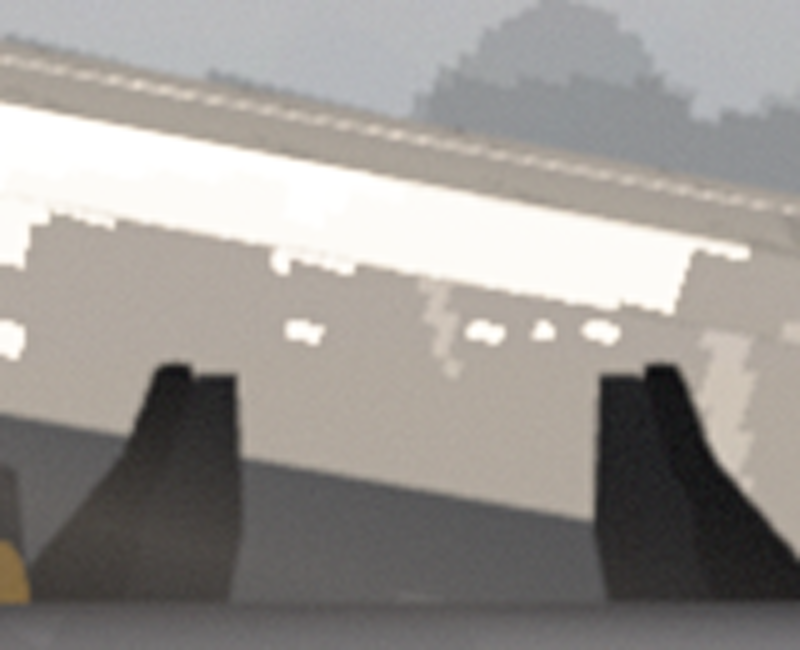

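View pics/s16.png

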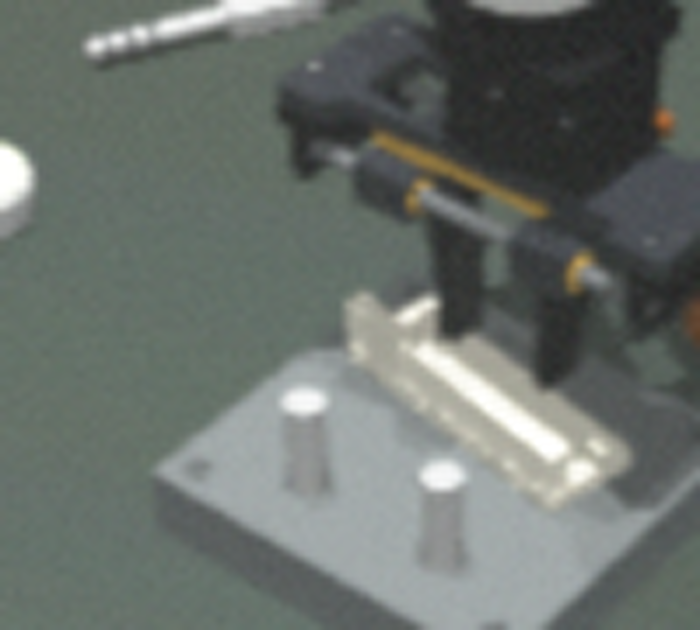

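play_rows(rows=[[[0.001,0,0,0,0,0,0.04],[0.002,0,0,0,0,0,0.04],[0.003,0,0,0,0,0,0.04],[0.004,0,0,0,0,0,0.04],[0.004,0,0,0,0,0,0.04],[0.004,0,0,0,0,0,0.04]]])

```text
time_s: 24.65
position: [0.5379, -0.0428, 0.0304]
tcp_rot: [[0.05, 0.965, 0.259], [0.013, 0.259, -0.966], [-0.999, 0.051, -0.0]]
force: [-0.0, 0.7, -0.4]
opening: 0.462
```

play_rows(rows=[[[0.001,0,0,0,0,0,0.04],[0.002,0,0,0,0,0,0.04],[0.003,0,0,0,0,0,0.04],[0.003,0,0,0,0,0,0.04],[0.003,0,0,0,0,0,0.04]]])

```text
time_s: 25.15
position: [0.5381, -0.0427, 0.0275]
tcp_rot: [[0.05, 0.965, 0.259], [0.013, 0.259, -0.966], [-0.999, 0.051, -0.0]]
force: [-0.0, -0.4, -0.1]
opening: 0.462
```

play_rows(rows=[[[0.0001,0.002,0,0,0,0,0.04],[0.0003,0.005,0,0,0,0,0.04],[0.0004,0.008,0,0,0,0,0.04],[0.0006,0.011,0,0,0,0,0.04],[0.0007,0.014,0,0,0,0,0.04],[0.0009,0.017,0,0,0,0,0.04],[0.001,0.02,0,0,0,0,0.04],[0.001,0.02,0,0,0,0,0.04],[0.001,0.02,0,0,0,0,0.04]]])

```text
time_s: 26.05
position: [0.5577, -0.0375, 0.0276]
tcp_rot: [[0.05, 0.965, 0.259], [0.013, 0.259, -0.966], [-0.999, 0.052, 0.0]]
force: [-0.2, -0.5, 0.1]
opening: 0.46
```

```bash
python3 - <<'E'
from h import *
import pickle
s=read_state();W=capture("wrist"); save(W,"w17",(160,60,480,300),2.5)
S=capture("scene"); save(S,"s17",(250,150,350,240),7)
delta([.5372,-.0434,.0275],.264,3)
E
```

```text
t 26.15 pos [ 0.5574 -0.0375  0.0275] shift [-0.001  -0.021   0.0004] rot [-0.11  0.01  0.05] F [ 0.4 -1.1  0.2] op 0.0401
```

View pics/w17.png

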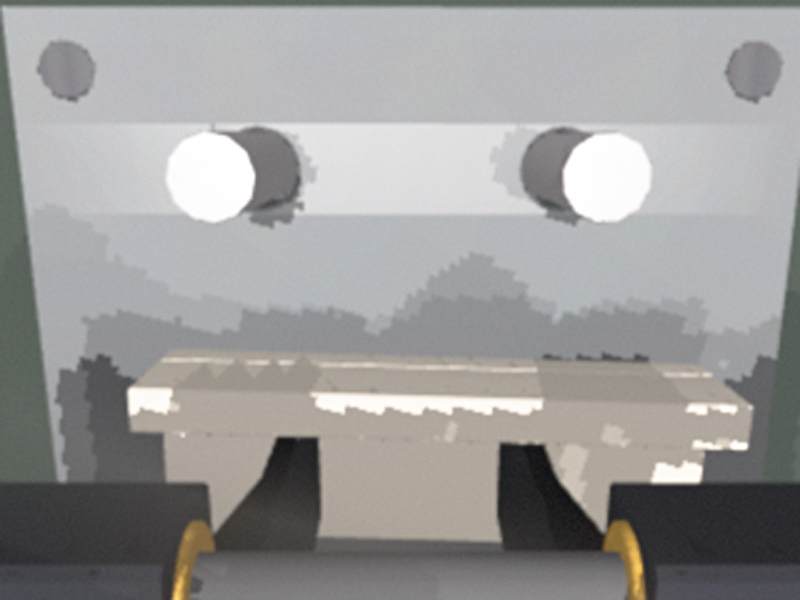

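View pics/s17.png

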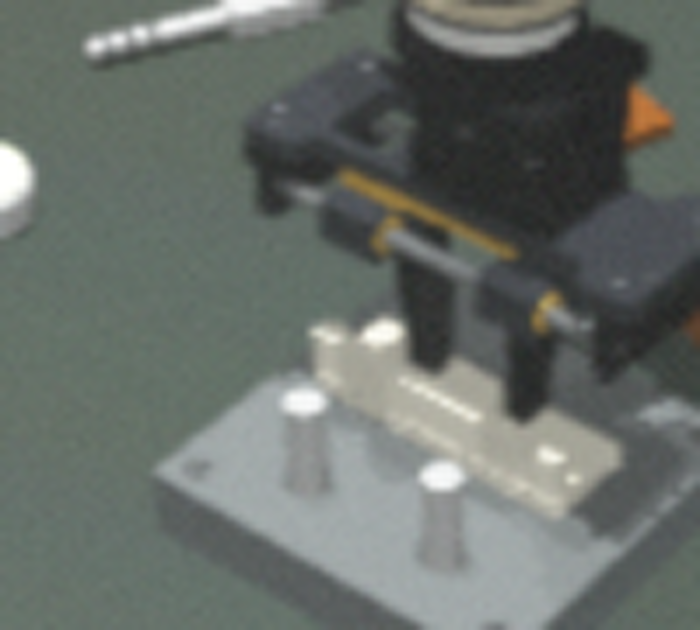

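play_rows(rows=[[[0.0002,0.003,0,0,0,0,0.04],[0.0003,0.006,0,0,0,0,0.04],[0.0005,0.009,0,0,0,0,0.04],[0.0006,0.012,0,0,0,0,0.04],[0.0008,0.015,0,0,0,0,0.04],[0.0009,0.018,0,0,0,0,0.04],[0.0011,0.021,0,0,0,0,0.04],[0.0013,0.024,0,0,0,0,0.04],[0.0014,0.027,0,0,0,0,0.04],[0.0015,0.029,0,0,0,0,0.04],[0.0015,0.029,0,0,0,0,0.04],[0.0015,0.029,0,0,0,0,0.04]]])

```text
time_s: 27.35
position: [0.5857, -0.03, 0.0275]
tcp_rot: [[0.05, 0.965, 0.259], [0.013, 0.259, -0.966], [-0.999, 0.052, 0.0]]
force: [-0.3, 0.8, 0.7]
opening: 0.46
```

```bash
python3 - <<'E'
from h import *
import pickle
s=read_state();W=capture("wrist"); save(W,"w18",(160,60,480,300),2.5)
S=capture("scene"); save(S,"s18",(250,150,350,240),7)
delta([.5372,-.0434,.0275],.264,3)
E
```

```text
t 27.45 pos [ 0.5855 -0.03    0.0276] shift [-0.0025 -0.0501  0.0004] rot [-0.11  0.01  0.04] F [-0.8 -0.   1. ] op 0.0401
```

View pics/w18.png

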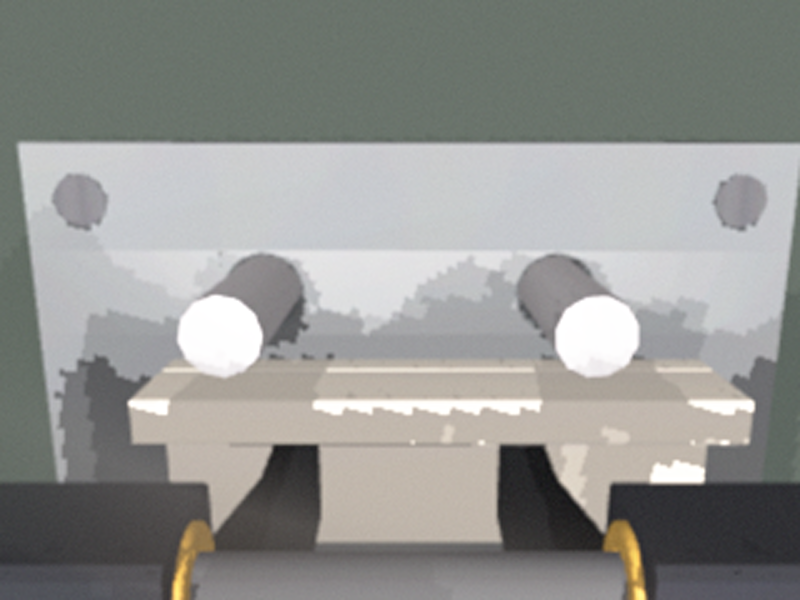

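View pics/s18.png

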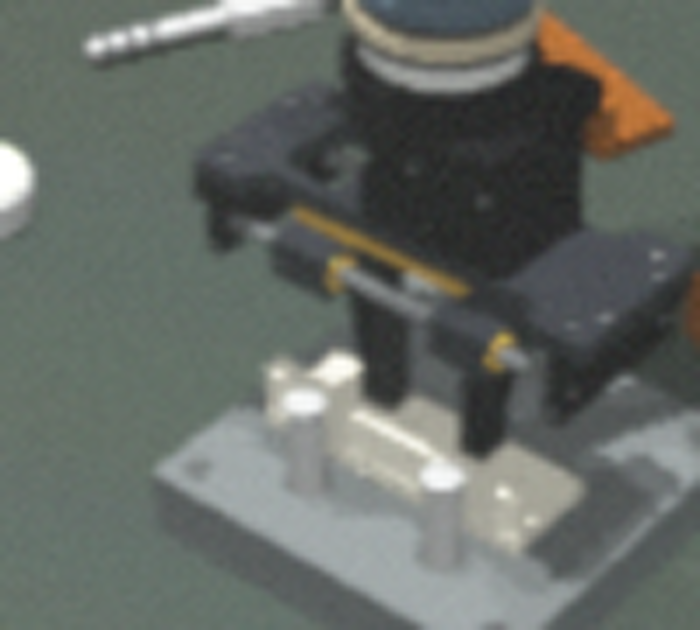

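play_rows(rows=[[[0.0001,0.002,0,0,0,0,0.04],[0.0002,0.004,0,0,0,0,0.04],[0.0003,0.006,0,0,0,0,0.04],[0.0003,0.006,0,0,0,0,0.04],[0.0003,0.006,0,0,0,0,0.04]]])

```text
time_s: 27.95
position: [0.5915, -0.0284, 0.0276]
tcp_rot: [[0.05, 0.965, 0.259], [0.013, 0.259, -0.966], [-0.999, 0.052, 0.0]]
force: [0.2, -0.4, 0.4]
opening: 0.458
```

```bash
cat >> padfit.py <<'E'
PC[:]=[.5719,-.0340,.264]
def tcpx():
    s=read_state(); c,q=np.cos(PC[2]),np.sin(PC[2]); d=s["position"]-np.array(PC[:2]+[0]); f=s["force"]
    return round((c*d[0]+q*d[1])*1e3,2), round((-q*d[0]+c*d[1])*1e3,2), round(s["position"][2]*1e3,2), "Fx %.1f Fy %.1f Fz %.1f"%(c*f[0]+q*f[1],-q*f[0]+c*f[1],f[2]), "M",np.round(s["moment"],2)
E
python3 - <<'E'
from padfit import *
W=capture("wrist"); save(W,"w19",(240,130,400,260),5)
for u,v in ((80,0),(0,0)): pass
print(tcpx())
save(W,"w19",(160,130,480,260),2.5)
E
```

```text
(np.float64(20.33), np.float64(0.21), np.float64(27.58), 'Fx 0.5 Fy 0.8 Fz 0.4', 'M', array([0.01, 0.07, 0.05]))
```

View pics/w19.png

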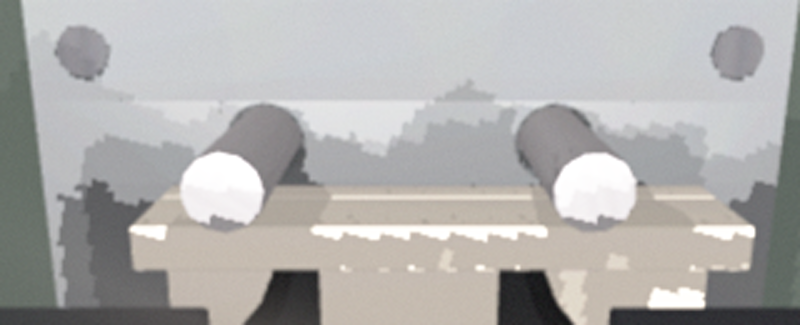

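play_rows(rows=[[[0.0005,0.001,0,0,0,0,0.04],[0.001,0.002,0,0,0,0,0.04],[0.001,0.002,0,0,0,0,0.04],[0.001,0.002,0,0,0,0,0.04]]])

```text
time_s: 28.4
position: [0.5933, -0.0279, 0.0266]
tcp_rot: [[0.05, 0.965, 0.259], [0.013, 0.259, -0.966], [-0.999, 0.051, -0.0]]
force: [-0.3, 0.4, 0.3]
opening: 0.458
```

play_rows(rows=[[[0.0005,0.0005,0,0,0,0,0.04],[0.001,0.001,0,0,0,0,0.04],[0.001,0.001,0,0,0,0,0.04],[0.001,0.001,0,0,0,0,0.04]]])

```text
time_s: 28.8
position: [0.5943, -0.0277, 0.0257]
tcp_rot: [[0.05, 0.965, 0.259], [0.013, 0.259, -0.966], [-0.999, 0.051, -0.0]]
force: [-0.2, -0.9, -0.7]
opening: 0.461
```

play_rows(rows=[[[0.0005,0.0005,0,0,0,0,0.04],[0.001,0.001,0,0,0,0,0.04],[0.001,0.001,0,0,0,0,0.04],[0.001,0.001,0,0,0,0,0.04]]])

```text
time_s: 29.2
position: [0.5952, -0.0274, 0.0247]
tcp_rot: [[0.049, 0.965, 0.259], [0.013, 0.259, -0.966], [-0.999, 0.051, -0.0]]
force: [-1.3, -1.2, 0.1]
opening: 0.462
```

```bash
python3 - <<'E'
from padfit import *
print(tcpx())
W=capture("wrist"); save(W,"w20",(160,130,480,260),2.5)
print(tcpx())
E
```

```text
(np.float64(24.18), np.float64(0.3), np.float64(24.71), 'Fx -1.6 Fy -0.8 Fz 0.1', 'M', array([-0.07,  0.2 ,  0.1 ]))
(np.float64(24.16), np.float64(0.3), np.float64(24.7), 'Fx -1.0 Fy -0.3 Fz 0.5', 'M', array([-0.1 ,  0.28,  0.02]))
```

View pics/w20.png

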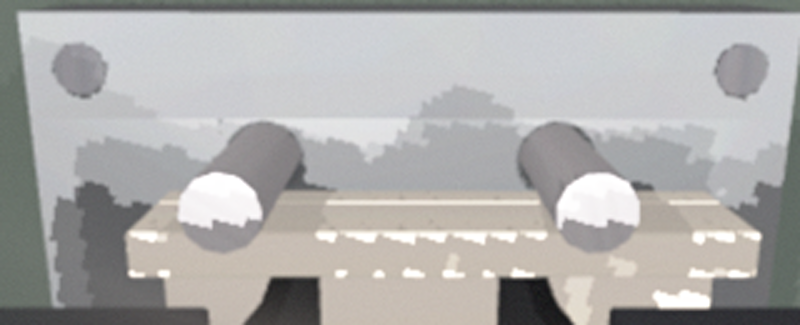

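play_rows(rows=[[[0.0007,0.0003,0,0,0,0,0.04],[0.0015,0.0005,0,0,0,0,0.04],[0.0015,0.0005,0,0,0,0,0.04],[0.0015,0.0005,0,0,0,0,0.04]]])

```text
time_s: 29.65
position: [0.5953, -0.0272, 0.0231]
tcp_rot: [[0.048, 0.965, 0.259], [0.013, 0.259, -0.966], [-0.999, 0.05, -0.0]]
force: [-2.6, -0.2, 1.5]
opening: 0.462
```

play_rows(rows=[[[0.0005,0.0003,0,0,0,0,0.04],[0.001,0.0005,0,0,0,0,0.04],[0.001,0.0005,0,0,0,0,0.04],[0.001,0.0005,0,0,0,0,0.04]]])

```text
time_s: 30.05
position: [0.5954, -0.0271, 0.0222]
tcp_rot: [[0.048, 0.965, 0.259], [0.014, 0.259, -0.966], [-0.999, 0.05, -0.001]]
force: [-4.6, -1.2, 3.1]
opening: 0.462
```

```bash
python3 - <<'E'
from padfit import *
print(tcpx())
W=capture("wrist"); save(W,"w21",(160,130,480,260),2.5)
S=capture("scene"); save(S,"s21",(250,150,350,240),7)
print(tcpx())
E
```

```text
(np.float64(24.45), np.float64(0.57), np.float64(22.17), 'Fx -4.8 Fy 0.0 Fz 3.1', 'M', array([-0.28,  0.86, -0.09]))
(np.float64(24.44), np.float64(0.61), np.float64(22.17), 'Fx -5.3 Fy -0.6 Fz 3.9', 'M', array([-0.26,  0.78, -0.02]))
```

View pics/s21.png

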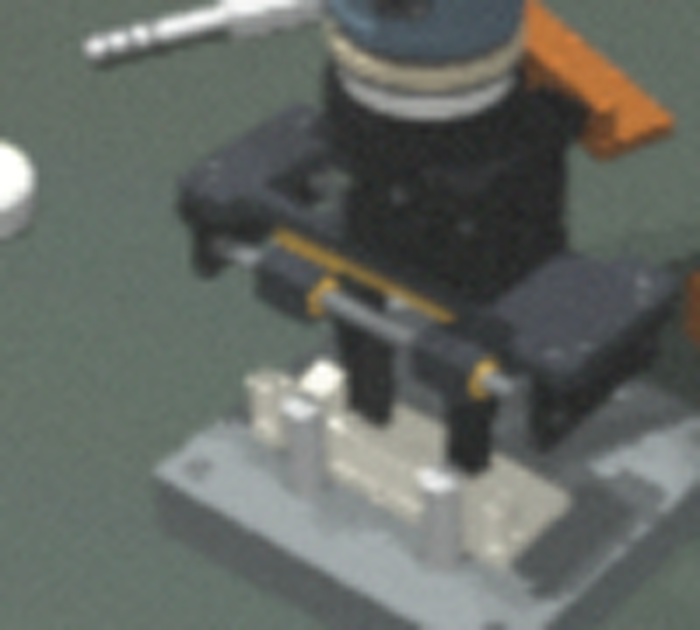

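play_rows(rows=[[[0.0005,0.0003,0,0,0,0,0.04],[0.001,0.0005,0,0,0,0,0.04],[0.001,0.0005,0,0,0,0,0.04],[0.001,0.0005,0,0,0,0,0.04]]])

```text
time_s: 30.55
position: [0.5954, -0.0269, 0.0212]
tcp_rot: [[0.047, 0.965, 0.259], [0.014, 0.259, -0.966], [-0.999, 0.049, -0.001]]
force: [-5.5, -2.5, 4.0]
opening: 0.461
```

play_rows(rows=[[[0.0005,0.0005,0,0,0,0,0.04],[0.0005,0.001,0,0,0,0,0.04],[0.0005,0.001,0,0,0,0,0.04],[0.0005,0.001,0,0,0,0,0.04]]])

```text
time_s: 30.95
position: [0.5955, -0.0268, 0.0207]
tcp_rot: [[0.045, 0.965, 0.26], [0.014, 0.259, -0.966], [-0.999, 0.047, -0.001]]
force: [-7.0, -2.4, 5.8]
opening: 0.457
```

```bash
python3 - <<'E'
from padfit import *
print(tcpx())
W=capture("wrist"); save(W,"w22",(160,130,480,260),2.5)
S=capture("scene"); save(S,"s22",(250,170,350,250),7.5)
print(tcpx())
E
```

```text
(np.float64(24.67), np.float64(0.8), np.float64(20.69), 'Fx -7.4 Fy -0.5 Fz 5.8', 'M', array([-0.47,  1.18, -0.07]))
(np.float64(24.67), np.float64(0.8), np.float64(20.72), 'Fx -7.9 Fy -0.9 Fz 5.0', 'M', array([-0.5 ,  1.24, -0.02]))
```

View pics/w22.png

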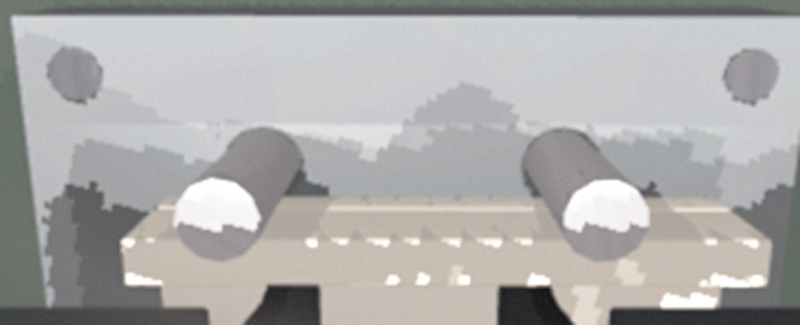

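View pics/s22.png

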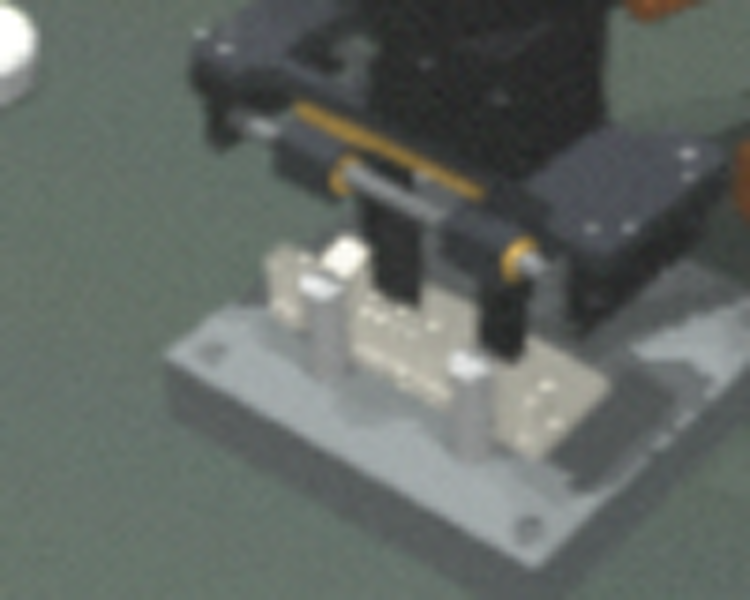

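play_rows(rows=[[[0.0005,0,0,0,0,0,0.04],[0.001,0,0,0,0,0,0.04],[0.001,0,0,0,0,0,0.04],[0.001,0,0,0,0,0,0.04]]])

```text
time_s: 31.45
position: [0.5954, -0.0267, 0.0197]
tcp_rot: [[0.045, 0.965, 0.26], [0.014, 0.259, -0.966], [-0.999, 0.047, -0.002]]
force: [-7.0, -3.1, 6.0]
opening: 0.459
```

play_rows(rows=[[[0.0005,0,0,0,0,0,0.04],[0.001,0,0,0,0,0,0.04],[0.001,0,0,0,0,0,0.04],[0.001,0,0,0,0,0,0.04]]])

```text
time_s: 31.85
position: [0.5953, -0.0266, 0.0187]
tcp_rot: [[0.044, 0.965, 0.26], [0.014, 0.259, -0.966], [-0.999, 0.046, -0.002]]
force: [-6.4, -2.0, 4.1]
opening: 0.462
```

```bash
python3 - <<'E'
from padfit import *
print(tcpx()); print(read_state()["tcp_rot"][:,0])
E
```

```text
(np.float64(24.57), np.float64(1.06), np.float64(18.67), 'Fx -6.7 Fy -0.3 Fz 4.1', 'M', array([-0.33,  1.27, -0.06]))
[ 0.04436236  0.01385406 -0.99891944]
```

play_rows(rows=[[[0.0005,0,0,0,0,0,0.04],[0.001,0,0,0,0,0,0.04],[0.001,0,0,0,0,0,0.04],[0.001,0,0,0,0,0,0.04]]])

```text
time_s: 32.25
position: [0.5953, -0.0265, 0.0177]
tcp_rot: [[0.044, 0.965, 0.26], [0.014, 0.259, -0.966], [-0.999, 0.046, -0.002]]
force: [-8.4, -2.5, 5.0]
opening: 0.456
```

play_rows(rows=[[[0.0005,0,0,0,0,0,0.04],[0.001,0,0,0,0,0,0.04],[0.001,0,0,0,0,0,0.04],[0.001,0,0,0,0,0,0.04]]])

```text
time_s: 32.65
position: [0.5952, -0.0265, 0.0168]
tcp_rot: [[0.044, 0.965, 0.26], [0.014, 0.259, -0.966], [-0.999, 0.046, -0.002]]
force: [-7.2, -2.2, 7.3]
opening: 0.463
```

```bash
python3 - <<'E'
from padfit import *
print(tcpx())
W=capture("wrist"); save(W,"w23",(160,60,480,300),2.5)
S=capture("scene"); save(S,"s23",(250,150,350,240),7.5)
T=capture("top"); save(T,"t23",(270,130,380,230),7)
print(tcpx()); print(read_state()["tcp_rot"][:,0])
E
```

```text
(np.float64(24.47), np.float64(1.13), np.float64(16.76), 'Fx -7.5 Fy -0.2 Fz 7.3', 'M', array([-0.48,  1.37, -0.04]))
(np.float64(24.48), np.float64(1.15), np.float64(16.75), 'Fx -8.3 Fy -0.7 Fz 7.1', 'M', array([-0.42,  1.33, -0.06]))
[ 0.04398274  0.01385362 -0.99893623]
```

View pics/w23.png

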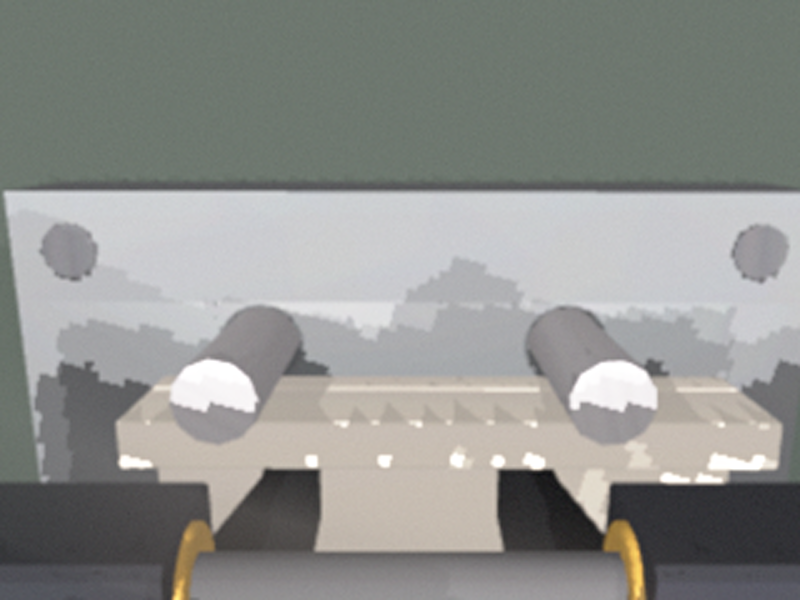

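View pics/s23.png

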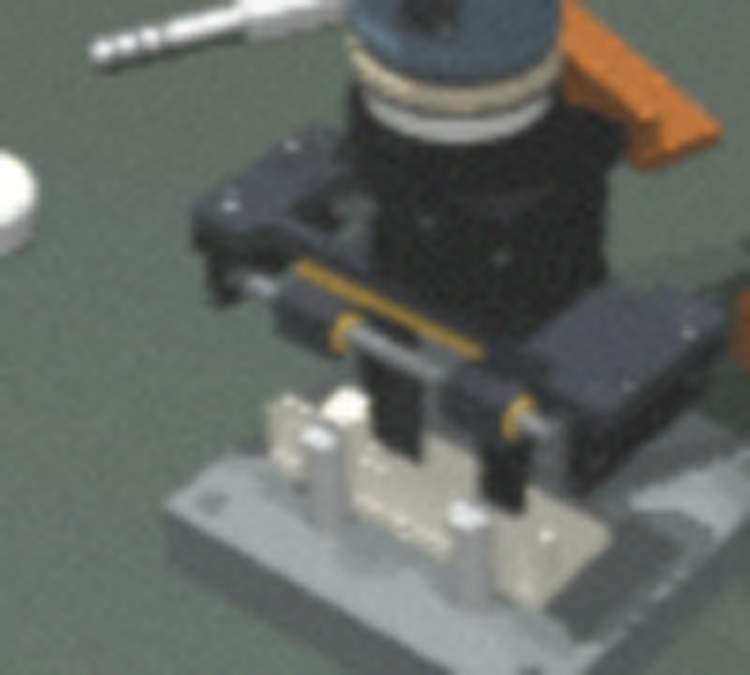

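play_rows(rows=[[[0.0005,0,0,0,0,0,0.04],[0.001,0,0,0,0,0,0.04],[0.001,0,0,0,0,0,0.04],[0.001,0,0,0,0,0,0.04]]])

```text
time_s: 33.2
position: [0.5951, -0.0265, 0.0164]
tcp_rot: [[0.044, 0.965, 0.26], [0.014, 0.26, -0.966], [-0.999, 0.046, -0.002]]
force: [-8.6, -3.1, 10.1]
opening: 0.463
```

```bash
python3 - <<'E'
from padfit import *
print(tcpx());capture("wrist"); print(tcpx()); print(read_state()["tcp_rot"][:,0])
E
```

```text
(np.float64(24.35), np.float64(1.18), np.float64(16.36), 'Fx -9.1 Fy -0.8 Fz 10.1', 'M', array([-0.47,  1.53, -0.02]))
(np.float64(24.36), np.float64(1.13), np.float64(16.36), 'Fx -9.2 Fy -0.9 Fz 11.1', 'M', array([-0.47,  1.58, -0.06]))
[ 0.04383024  0.01371428 -0.99894486]
```

play_rows(rows=[[[0,0.0005,0,0,0,0,0.04],[0,0.001,0,0,0,0,0.04],[0,0.0015,0,0,0,0,0.04],[0,0.0015,0,0,0,0,0.04],[0,0.0015,0,0,0,0,0.04]]])

```text
time_s: 33.75
position: [0.5952, -0.0265, 0.0164]
tcp_rot: [[0.041, 0.965, 0.26], [0.013, 0.26, -0.966], [-0.999, 0.043, -0.002]]
force: [-12.2, -4.7, 12.5]
opening: 0.459
```

```bash
python3 - <<'E'
from padfit import *
print(tcpx());W=capture("wrist"); print(tcpx()); print(read_state()["tcp_rot"])
save(W,"w24",(160,110,480,260),2.5)
S=capture("scene"); save(S,"s24",(270,190,340,245),10)
E
```

```text
(np.float64(24.42), np.float64(1.16), np.float64(16.37), 'Fx -13.0 Fy -1.3 Fz 12.5', 'M', array([-0.84,  1.98, -0.14]))
(np.float64(24.4), np.float64(1.2), np.float64(16.35), 'Fx -11.2 Fy -1.0 Fz 12.3', 'M', array([-0.77,  1.87, -0.07]))
[[ 0.04099736  0.9646546   0.26030889]
 [ 0.01344447  0.25997174 -0.96552263]
 [-0.9990688   0.04308359 -0.00231112]]
```

View pics/w24.png

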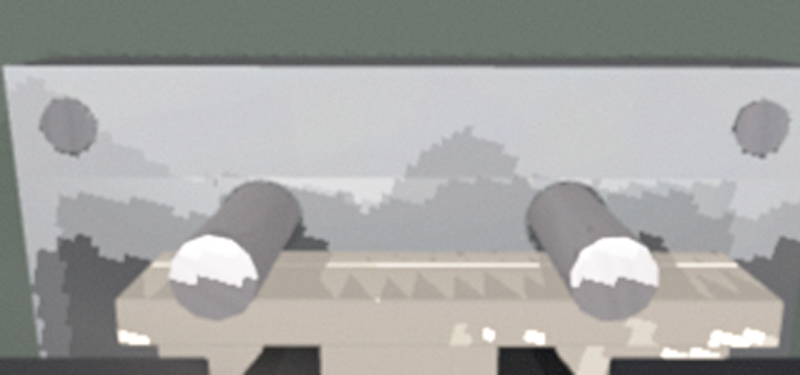

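View pics/s24.png

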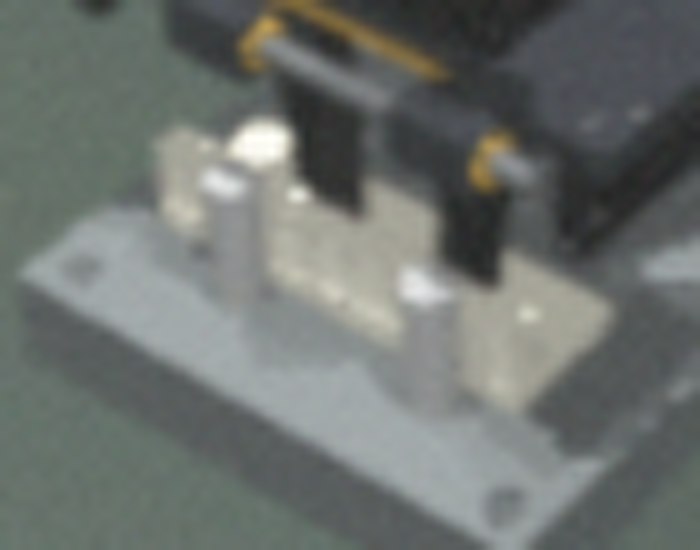

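```bash
python3 - <<'E'
from padfit import *
W=capture("wrist")
f=lambda a:(np.array(a,float)+.5)/2.5-.5+np.array([160,110])
def pl(uv,z): 
    q=toz(W,f(uv),z); return [np.round(toplate(a[0],a[1],0)[:2]*1e3,1) for a in q]
print("wall back top",pl([[162,252],[730,254]],.064)); print("wall front top",pl([[118,298],[782,300]],.064))
print("pin tops",pl([[213,277],[614,278]],.077))
print("plate far corner/edge",pl([[5,66],[799,66]],.032))
print("pin base far edge (x=58)",pl([[268,181],[562,181]],.032))
E
```

```text
wall back top [array([52.3, 47. ]), array([ 51.8, -61.8])]
wall front top [array([42.9, 56.4]), array([ 42.4, -72.9])]
pin tops [array([51.9, 34.2]), array([ 51.6, -36.4])]
plate far corner/edge [array([85. , 88.5]), array([ 84.8, -85.9])]
pin base far edge (x=58) [array([59.1, 31.9]), array([ 59. , -35.2])]
```

```bash
python3 - <<'E'
from padfit import *
W=capture("wrist"); print(tcpx())
save(W,"w25a",(200,190,330,260),6); save(W,"w25b",(330,190,480,260),5.3)
f=lambda a:(np.array(a,float)+.5)/2.5-.5+np.array([160,110])
def pl(uv,z): 
    q=toz(W,f(uv),z); return [np.round(toplate(a[0],a[1],0)[:2]*1e3,1) for a in q]
print("back bottom",pl([[162,252],[730,254]],.032)); print("front top",pl([[118,345],[782,345]],.064))
E
```

```text
(np.float64(24.43), np.float64(1.2), np.float64(16.38), 'Fx -12.1 Fy -1.2 Fz 11.6', 'M', array([-0.87,  1.98, -0.12]))
back bottom [array([42.1, 57.5]), array([ 41.5, -75.3])]
front top [array([33. , 57.3]), array([ 33., -74.])]
```

View pics/w25a.png

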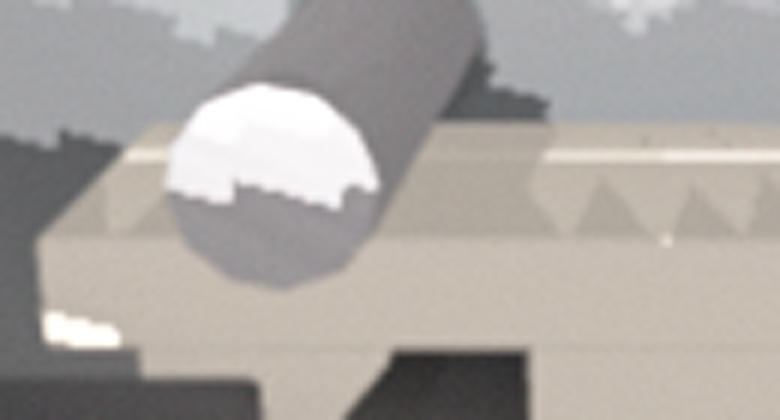

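View pics/w25b.png

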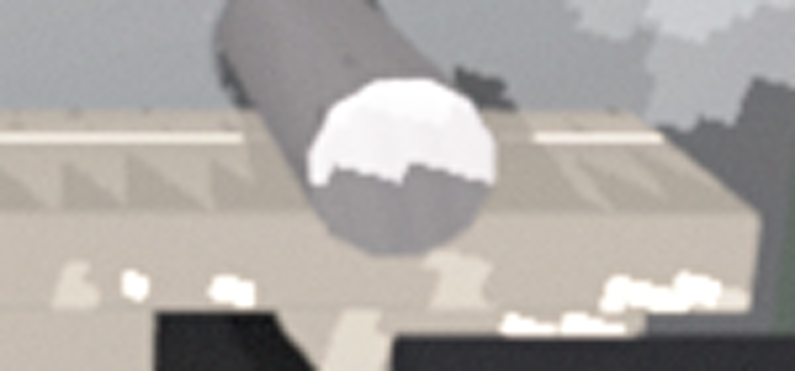

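```bash
python3 - <<'E'
from padfit import *
W=capture("wrist")
A=lambda a:(np.array(a,float)+.5)/6-.5+np.array([200,190]); B=lambda a:(np.array(a,float)+.5)/5.3-.5+np.array([330,190])
px=np.array([A([150,123]),A([38,238]),A([48,347]),B([630,113]),B([758,215]),B([748,309])])
P=np.array([[0,.065,0],[0,.065,.032],[-.01,.065,.032],[0,-.065,0],[0,-.065,.032],[-.01,-.065,.032]])
def model(p):
    x,y,a,t=p; c,s=np.cos(t),np.sin(t)
    Q=P.copy(); Q[:,0]=c*P[:,0]+s*P[:,2]; Q[:,2]=-s*P[:,0]+c*P[:,2]
    ca,sa=np.cos(a),np.sin(a); X=np.c_[ca*Q[:,0]-sa*Q[:,1]+x, sa*Q[:,0]+ca*Q[:,1]+y, Q[:,2]+.032]
    return proj(W,pose2(X,*PC))
for free in (1,0):
    s=least_squares(lambda p:(model(np.r_[p[:3],p[3]*free])-px).ravel(),[.042,0,0,0])
    print("x %.2f y %.2f mm yaw %.2f tilt %.2f deg"%(s.x[0]*1e3,s.x[1]*1e3,*np.degrees(s.x[2:])),np.round(s.fun,1), "cost",s.cost)
E
```

```text
x 42.15 y -8.05 mm yaw -0.21 tilt 1.08 deg [ 0.8 -0.  -0.2 -0.4 -0.1  0.5 -0.5 -0.2  0.3 -0.6 -0.2  0.8] cost 1.2380599689172804
x 42.57 y -8.05 mm yaw -0.21 tilt 0.00 deg [ 0.7 -0.7 -0.2 -0.1  0.1  0.7 -0.4 -0.9  0.2 -0.2 -0.4  1. ] cost 1.9009358462102939
```

play_rows(rows=[[[0.0004,0.0003,0,0,0,0,0.04],[0.0006,0.0005,0,0,0,0,0.04],[0.0006,0.0005,0,0,0,0,0.04],[0.0006,0.0005,0,0,0,0,0.04],[0.0006,0.0005,0,0,0,0,0.04]]])

```text
time_s: 34.5
position: [0.5951, -0.0265, 0.0163]
tcp_rot: [[0.04, 0.965, 0.261], [0.013, 0.26, -0.965], [-0.999, 0.042, -0.002]]
force: [-13.6, -4.5, 16.0]
opening: 0.462
```

```bash
python3 - <<'E'
from padfit import *
print(tcpx()); W=capture("wrist"); print(tcpx()); save(W,"w26a",(200,190,330,260),6); save(W,"w26b",(330,190,480,260),5.3)
S=capture("scene"); save(S,"s26",(270,190,340,245),11)
T=capture("top"); save(T,"t26",(180,110,460,290),2.8)
print(read_state()["qvel"].round(2),read_state()["time_s"],tcpx(),read_state()["tcp_rot"][:,0])
E
```

```text
(np.float64(24.39), np.float64(1.22), np.float64(16.29), 'Fx -14.3 Fy -0.8 Fz 16.0', 'M', array([-0.97,  2.21, -0.12]))
(np.float64(24.43), np.float64(1.19), np.float64(16.3), 'Fx -13.5 Fy -1.4 Fz 16.2', 'M', array([-0.96,  2.26, -0.1 ]))
[ 0.05  0.08  0.08 -0.04 -0.04  0.05] 34.65 (np.float64(24.4), np.float64(1.2), np.float64(16.28), 'Fx -14.4 Fy -2.1 Fz 15.9', 'M', array([-1.01,  2.26, -0.09])) [ 0.0401119   0.01326603 -0.99910713]
```

View pics/w26a.png

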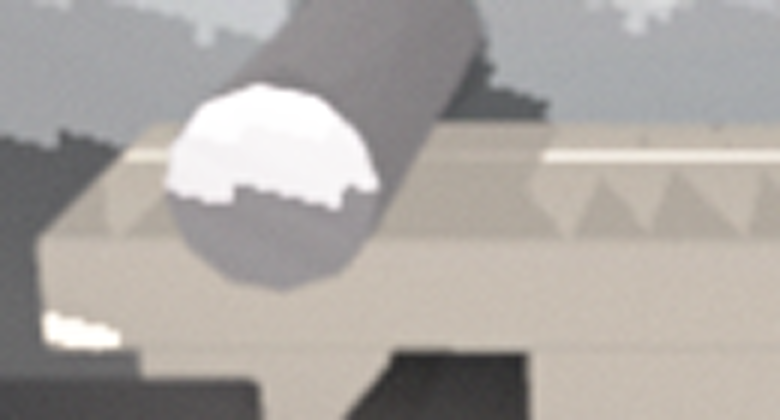

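View pics/w26b.png

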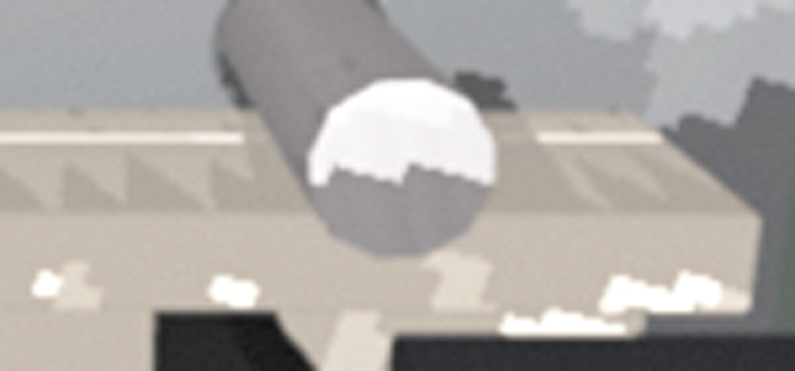

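View pics/s26.png

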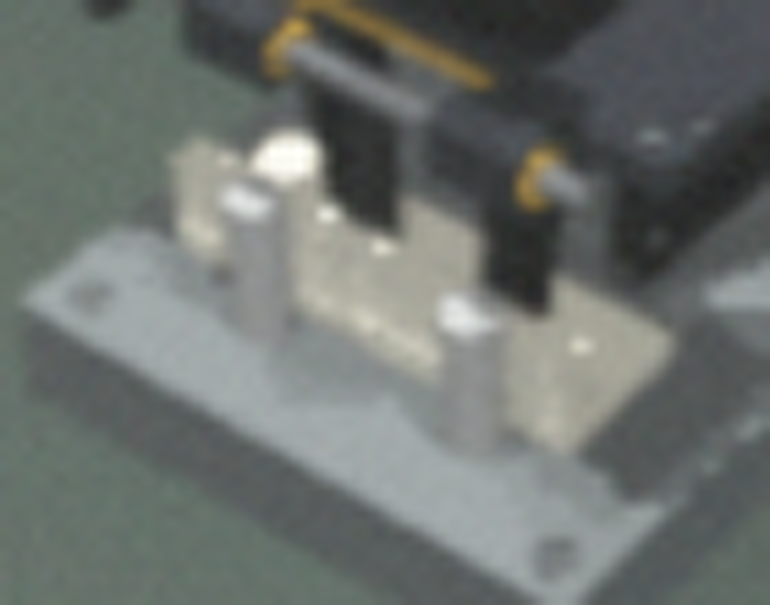

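View pics/t26.png

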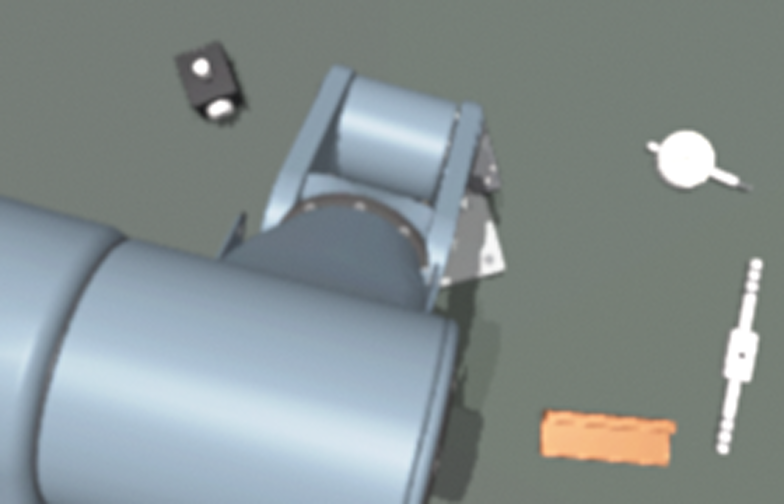

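The extra down-force changed nothing in the picture: z moved only 0.08 mm and the wall edges stayed at the same pixels, so the pad is seated. The bystanders are where they started and the push is steady at about 14 N forward and 16 N down. Handing in while holding it.

```bash
python3 - <<'E'
from padfit import *
print(tcpx()); print(hand_in())
E
```

```text
(np.float64(24.4), np.float64(1.2), np.float64(16.28), 'Fx -14.4 Fy -2.1 Fz 15.9', 'M', array([-1.01,  2.26, -0.09]))
the job is handed in; nothing more can be done
None
```

The job is handed in: both pins are in their bores and released, and the pad is held against them by a steady push. The clock was at about 35 s.

**Pins:** I put the first pin in the right bore and the second in the left, each lowered to within about 1 mm of the bottom before I let go. Neither met any noticeable force going in. In the scene view both pin tops sit within about 1 px of where a fully home pin should be.

**Pad:** I slid it square with both fingers and pressed it into the pins. At hand-in the push was about 14 N towards the pins and 16 N down, so the down-force is double the 8 N you suggested. Forward travel had stopped, and the pad did not move under extra load.

**Last checks:**
- The pad's back was at about x = 42.2 to 42.6 mm on the plate, with a skew of about 0.2°.
- The picture fit left between 0 and 1° of forward tilt open. Extra down-force did not change the view, so I took the pad as flat.
- The fit also put the pad 7 to 8 mm off-centre towards −y; its back still spans both pins.
- The magnetic base, indicator and tap wrench look unmoved in the last top picture.

**One disagreement:** the visible fingertips end about 20 to 25 mm short of the stated TCP. I found the pad's foot by touch, at a TCP height of 16.4 mm, instead of relying on that figure.

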